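# Pry open the drip-irrigation control box

### The arm

A 6-joint arm with a two-finger parallel gripper is mounted at the origin on the work surface. World frame = base frame: x ahead of the robot, y to its left, z up, the work surface at z = 0. Lengths are in m, angles in rad, forces in N, time in s.
With the tool pointing down it reaches from about 0.275 to 0.975 m from the base axis. Payload 8.4 kg.
Tool frame: the origin (TCP) lies between the finger pads; the fingertips stand 14 mm ahead of it and the grasp point (between the pads) lies 5 mm behind it; z points along the fingers, y is the direction in which the jaws open and shut (so a half turn about z gives the same grasp; the last joint's range is limited). The gripper opens to 92 mm and grips with 3 to 60 N. Pads are 20 mm wide; open, the fingers measure 128 mm over their backs; the gripper's body (75 mm by 189 mm) begins 69 mm behind the grasp point.
Start: joints at [-1.216, 0.353, 1.633, -0, 1.155, -0.002], TCP at [0.218, -0.586, 0.229] pointing down, gripper open.
Joint ranges: [-2.63, 2.63], [-0.92, 2.1], [0.06, 2.66], [-1.3, 4.44], [0, 2.69], [-3.02, 3.02]. Speed limits (rad/s): [2.22, 2.22, 2.79, 3.14, 3.14, 3.14].

### API

Orientations are given as [roll, pitch, yaw] about the fixed x, y, z axes, in that order (R = Rz(yaw) Ry(pitch) Rx(roll)).
In Python, from workcell import arm gives the robot as it stands.
- The arm moves only by the tool drive_tool, never from a script. Its arguments are lists of equal length, an entry for each row: "slide": the shift along the tool's x, y, z in cm, a list of three; "delta_rot": the turn, a rotation vector about the tool's x, y, z in degrees, a list of three. A call has 1 to 10 rows; each row shifts and turns the commanded pose from where the row before left it, along the tool's axes as they then stand; what a row does not reach is not made up. A row lasts 1/12 s, in which the tool goes at most 41.7 mm and 7.16 degrees, less where a joint would pass 70% of its speed; a pose out of reach is approached as far as the arm can. A call with a gripper value outside its range is refused whole. "jaw" is the closure, from -1 (fully open) to 1 (shut), set as the call begins (left out, the last holds). The fingers move at their own pace and stop on an object; the grip force is fixed at half the most. Time passes only in rows, so rows that do not move let the fingers close. It gives the time, the measured TCP pose, the force and the opening at its end, in the units of the state.
- arm.state(): the state, without advancing time (a new reading comes with each control period).
- arm.snapshot(name): name is "side" or "top" or "wrist"; returns the picture (420x560x3 uint8, blue, green, red); there is no depth.
- arm.camera_params(name): a dict with "fx", "fy", "cx", "cy" (pixels), "R" (3x3) and "t" (3): a world point X has camera coordinates R X + t. Camera axes: x right, y down, z forward; pixel columns grow to the right and rows downward; lengths in m; the calibration is good to about 2 mm. A picture is of the moment at which its call begins: read the wrist's pose just before it. camera_params takes no time and is no camera call; for the wrist camera it gives the pose at the moment of the call.
- arm.hand_in(): hands the job in, once; it reports no verdict.
Trained networks look in the newest picture that a camera, given by its name, has taken for a name from the list of things; names that differ only in an ending like _2 or _b are one class to them, and where a whole thing is asked for, a point or a joint stands for the part that bears it (a point fixed in the world has none). Each returns a list of dicts, best first, with "p" (0 to 1); they miss things now and then, are a little off and sometimes report something else, mostly with a low value. They report only what shows in the picture. A call takes as long as a camera call. They do not tell look-alikes from the thing itself.
- arm.recognise(camera, target): "point" ([column, row] in pixels, amid what is visible of it).
- arm.silhouettes(camera, target): "region" (420x560 bool, what is visible of it) and "point" ([column, row] in pixels, amid what is visible of it).
- arm.mark_of(camera, target): "point" ([column, row] in pixels: a listed point, or the origin of a listed thing).
The state is a dict: "time": time; "q": joint angles; "qvel": joint speeds; "tau": joint torques, N m; "ee_pos": TCP position; "orientation": TCP orientation; "ft_force": force on the tool from outside, world axes, zero at the start; "wrist_torque": the same for the moment, N m; "gripper_width": finger opening in m.
Only numpy, scipy, OpenCV 4.12 (cv2) and the standard library are available. Lean on these libraries where they do the work, as an engineer would, in place of code of your own. Each camera call takes 0.05 s, during which the arm holds its last target.

### The job

Use the yellow pry tool to lever the orange snap-fit cover of the grey irrigation box loose: slip its blade into the notch under the cover's edge and push the handle down. Then lay the tool back on the blue mat and lay the loosened cover flat in the white tray, right way up as it sat on the box. Put things down rather than dropping them, and leave the pots and everything else on the bench where they are.

Things in the scene. Friction and masses are not known exactly. Their poses are not given: they have to be found in the camera images.
- box: Grey irrigation control box fixed to the bench, walls x = -53 to 51 mm, y = +-40 mm, flat rim 80 mm high; z up. Origin: centre of its underside. Its mouth holds the orange cover. At the cover's +x edge is the notch: a slot 20 mm wide (y = +-10) and 16 mm long (x = 30 to 46 mm), open above and leading down into the cavity under the cover, 38 mm deep below the rim.
- notch (a point): Where the lever bears: middle of the inner top edge of the box's 5 mm thick end wall (bright metal strip), at (46, 0, 80) mm in the box's frame; axes as the box's. The cover's lower edge is 16 mm from it towards -x and 4 mm lower, so a flat blade must slope down 30 to 45 degrees to slip under; then swinging the handle down until the blade is about 10 degrees past level frees the cover.
- cover: Orange snap cover: plate 75 (x) by 50 (y) by 12 mm, 70 g, with four 16 mm legs below. Origin: centre of the plate's underside; x to the notch, z up. Snapped on, it lies at (-7.5, 0, 76) mm in the box's frame, its top 8 mm above the rim, 2 mm clear at the sides. Its faces +-y can be pinched from above. Standing on its legs, the origin is 16 mm up.
- cover_lip (a point): Middle of the lower edge of the cover at the notch, at (37.5, 0, 0) mm in the cover's frame. About 20 N upwards here frees it from two spring catches: it swings up about its far (-x) edge, the catches click in beneath and it stays ajar, this edge about 12 mm up (tilted about 9 degrees). From there it lifts off freely.
- pry: Flat pry tool, 180 mm long, 90 g: yellow handle 100 mm long, 16 mm wide, 18 mm high, and a straight steel blade 80 mm long, 10 mm wide, 3 mm thick, in line with the handle at mid-height. x points from handle to blade, z up as it lies. Origin: underside of the handle, 32 mm behind the handle's front end, close to the centre of mass (the handle reaches from x = -68 to 32 mm, the blade to 112 mm; the blade's mid-plane is at z = 9 mm).
- pry_tip (a point): Middle of the blade's tip, at (112, 0, 9) mm in the pry tool's frame.
- mat: Blue tool mat fixed on the bench, 260 mm (x) by 160 mm (y), 4 mm thick; the pry tool lies on it at the start. Origin: centre of its underside; z up.
- tray: White open tray fixed on the bench, 170 by 170 mm outside, 25 mm high, walls and floor 5 mm thick, empty. Origin: centre of its underside; z up.
- pot_a: Leafy pot, 84 mm across, 90 mm high (soft-looking leaves above). Bystander. Origin: centre of its underside.
- pot_b: Leafy pot like pot_a. Bystander. Origin: centre of its underside.
- pot_c: Small pot without a plant, 72 mm across, 65 mm high. Bystander. Origin: centre of its underside.
- feed: Feed bottle, 48 mm across, 110 mm high. Bystander. Origin: centre of its underside.
- jar: Amber jar, 54 mm across, 60 mm high. Bystander. Origin: centre of its underside.
- scoop: Scoop lying on the bench, 200 mm long, handle 20 mm thick. Bystander. Origin: middle of its length, underside.
- carton: Cardboard carton, 70 by 90 mm, 60 mm high. Bystander. Origin: centre of its underside.
Things that resemble listed ones, but are neither listed nor needed, are in the scene too. What is shaped like the tray but pink is not meant.

How it is judged:
By the outcome, as a careful person would: the job done as asked, in the order asked, and still so for the second after the job is handed in, with the robot touching nothing.
It also fails if it takes over 67 s, if anything falls off the work surface, if the arm or the gripper's body presses on something with over 40 N, if the wrist force passes 120 N, or if a joint passes its speed limit or range.

## Working session

There is one attempt and no reset: what is moved stays moved. The work goes in short steps, Python scripts to look and compute and a tool call to move; the robot and the scene stay as the last step left them, time stands still between calls to the robot, and variables do not carry over. Pictures are saved under pics/ and viewed, and the job is handed in when it is done.

Besides the shell and the picture viewer there is one more tool, called after ">>>" in YAML: its name, and indented under it one key for each argument. drive_tool: Moves the arm, as the interface text tells. Its arguments: {"type":"object","properties":{"slide":{"type":"array"},"delta_rot":{"type":"array"},"jaw":{"type":"number"}},"required":["slide","delta_rot"]}

```bash
ls; mkdir -p pics; python3 - <<'E'
from workcell import arm
import cv2
s=arm.state();print(s)
for n in("side","top","wrist"):
    im=arm.snapshot(n);cv2.imwrite(f"pics/{n}0.png",im)
    c=arm.camera_params(n);print(n,c)
print(arm.state()['time'])
E
```

```text
pics
{'time': 0.0, 'q': array([-1.21640396e+00,  3.53627157e-01,  1.63413880e+00,  2.75622547e-05,
        1.15520685e+00, -2.40836999e-03]), 'qvel': array([-0.00169756,  0.00102911,  0.0012603 , -0.00054871,  0.00029451,
       -0.0002838 ]), 'tau': array([-2.00965667e-03, -5.93845081e+01, -3.34214544e+01,  6.96107768e-02,
        2.35223566e-02, -1.17080167e-04]), 'ee_pos': array([ 0.21813432, -0.58518205,  0.2278748 ]), 'orientation': array([-3.14021256e+00, -2.85245962e-05,  3.56789574e-01]), 'ft_force': array([-0.04808412, -0.14428396,  0.20773392]), 'wrist_torque': array([0.0152432 , 0.00163433, 0.03231874]), 'gripper_width': 0.09204414816748722}
side {'fx': 433.30456307248977, 'fy': 433.30456307248977, 'cx': 274.956542119026, 'cy': 215.54853038118858, 'R': array([[-0.9369932 , -0.34899937, -0.0155941 ],
       [-0.22746779,  0.64336735, -0.73098349],
       [ 0.26514551, -0.6813794 , -0.68221695]]), 't': array([0.49190852, 0.18458938, 1.16459468])}
top {'fx': 428.2958022664478, 'fy': 428.2958022664478, 'cx': 272.04687004104176, 'cy': 211.54655859904776, 'R': array([[-0.02072206, -0.99977222, -0.00511016],
       [-0.98343786,  0.02130348, -0.17998928],
       [ 0.18005715,  0.00129578, -0.9836553 ]]), 't': array([0.00468129, 0.53588619, 1.08009883])}
wrist {'fx': 366.3169262903873, 'fy': 366.3169262903873, 'cx': 276.33408638444774, 'cy': 216.93812353484353, 'R': array([[ 0.34994691, -0.93676869, -0.00125401],
       [-0.90209029, -0.33735243,  0.26912163],
       [-0.25252776, -0.09304705, -0.96310538]]), 't': array([-0.62579581, -0.03052175,  0.39158647])}
0.15
```

View pics/side0.png

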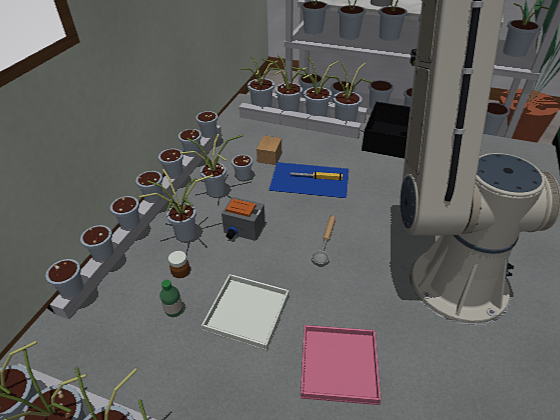

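View pics/top0.png

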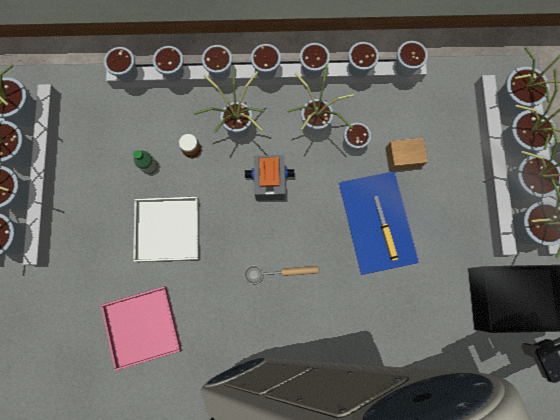

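View pics/wrist0.png

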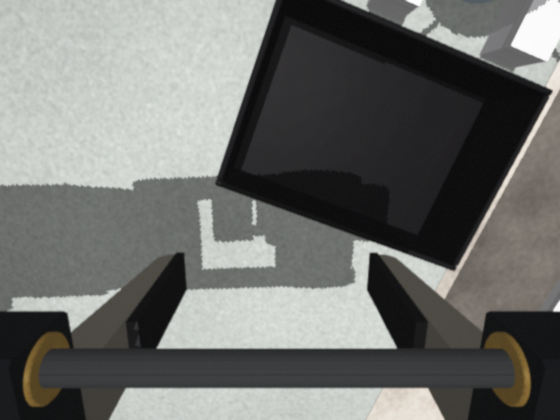

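```bash
cat > h.py <<'E'
import numpy as np, cv2
from workcell import arm
from scipy.optimize import least_squares
from scipy.spatial.transform import Rotation as Ro
def proj(c,X):
    X=np.atleast_2d(X); Y=X@np.array(c['R']).T+np.array(c['t'])
    return np.c_[c['fx']*Y[:,0]/Y[:,2]+c['cx'],c['fy']*Y[:,1]/Y[:,2]+c['cy']]
def ray(c,p,z):
    R=np.array(c['R']);t=np.array(c['t']);o=-R.T@t
    d=R.T@np.array([(p[0]-c['cx'])/c['fx'],(p[1]-c['cy'])/c['fy'],1.])
    return o+d*(z-o[2])/d[2]
def tri(cs,ps):
    f=lambda X:np.concatenate([proj(c,X)[0]-p for c,p in zip(cs,ps)])
    r=least_squares(f,[0.5,0,0.05]);return r.x,np.sqrt(r.cost)
E
python3 - <<'E'
from h import *
ct,cs=arm.camera_params('top'),arm.camera_params('side')
for n in ['box','notch','cover','cover_lip','pry','pry_tip','mat','tray']:
    a=arm.mark_of('top',n);b=arm.mark_of('side',n)
    print(n,[(np.round(d['point'],1),round(d['p'],2)) for d in a[:2]],[(np.round(d['point'],1),round(d['p'],2)) for d in b[:2]])
    if a and b: print('   ',tri([ct,cs],[np.array(a[0]['point']),np.array(b[0]['point'])]))
t=cv2.imread('pics/top0.png');cv2.imwrite('pics/t_box.png',cv2.resize(t[140:220,220:320],None,fx=7,fy=7,interpolation=cv2.INTER_CUBIC))
t2=cv2.imread('pics/side0.png');cv2.imwrite('pics/s_box.png',cv2.resize(t2[185:250,205:280],None,fx=9,fy=9,interpolation=cv2.INTER_CUBIC))
cv2.imwrite('pics/t_mat.png',cv2.resize(t[165:280,330:430],None,fx=5,fy=5,interpolation=cv2.INTER_CUBIC))
print(arm.state()['time'])
E
```

```text
box [(array([268.5, 183.7]), 0.84)] [(array([244.7, 225.5]), 0.73)]
    (array([0.62030302, 0.00175947, 0.01916933]), np.float64(0.5138938931003839))
notch [(array([268.3, 194.4]), 0.75)] [(array([252.8, 212.7]), 0.64)]
    (array([0.58172092, 0.00350498, 0.08291987]), np.float64(2.929267160496009))
cover [(array([272.4, 171.8]), 0.7)] [(array([240.5, 207.7]), 0.71)]
    (array([ 0.63622899, -0.00976602,  0.07772087]), np.float64(0.09825558471685444))
cover_lip [(array([269.8, 186.5]), 0.84)] [(array([253.2, 212.2]), 0.83)]
    (array([ 0.59476131, -0.00259768,  0.07926302]), np.float64(0.6450094367405602))
pry [(array([385. , 241.2]), 0.83)] [(array([320.9, 177. ]), 0.77)]
    (array([ 0.46034452, -0.30562788,  0.01853442]), np.float64(2.595817617090123))
pry_tip [(array([376. , 194.6]), 0.76), (array([266.9, 187.2]), 0.2)] [(array([290.8, 170. ]), 0.74)]
    (array([ 0.57641474, -0.28664409,  0.03581023]), np.float64(0.8351903194731407))
mat [(array([379.4, 219.9]), 0.64)] [(array([313.6, 179.1]), 0.56)]
    (array([ 0.50657954, -0.29927929,  0.00684767]), np.float64(3.177107978768014))
tray [(array([165.9, 230.6]), 0.97), (array([143.3, 327.8]), 0.59)] [(array([246.8, 316. ]), 0.9), (array([339. , 364.3]), 0.76)]
    (array([ 0.49690479,  0.28441377, -0.00135798]), np.float64(0.5107955502850992))
0.95
```

View pics/t_box.png

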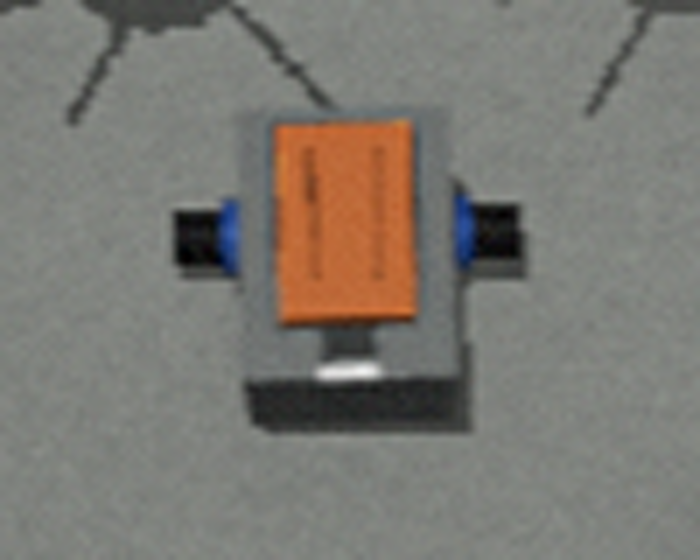

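View pics/s_box.png

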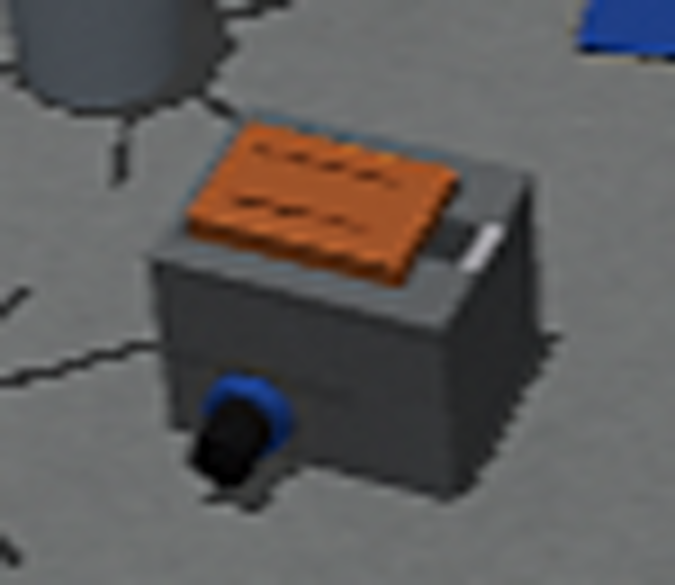

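View pics/t_mat.png

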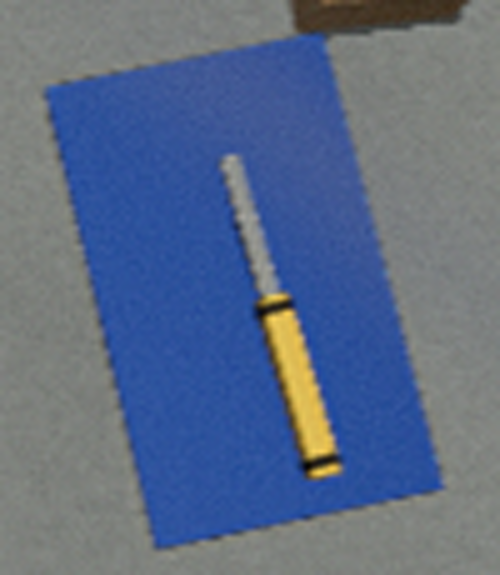

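```bash
cat >> h.py <<'E'
from scipy.optimize import minimize
def boxpts(x0,x1,y0,y1,z0,z1): return np.array([[x,y,z] for x in(x0,x1) for y in(y0,y1) for z in(z0,z1)],float)
def hullmask(p,off,sh,S=8):
    m=np.zeros((sh[0]*S,sh[1]*S),np.uint8)
    h=cv2.convexHull(np.round(((p-off)*S+S/2)).astype(np.float32)).astype(np.int32)
    cv2.fillPoly(m,[h],255); return cv2.resize(m,(sh[1],sh[0]),interpolation=cv2.INTER_AREA)/255.
def fit(views,pts,z,x0):
    # views: list of (cam, mask, off)
    def cost(v):
        c,s=np.cos(v[2]),np.sin(v[2]);R=np.array([[c,-s,0],[s,c,0],[0,0,1]])
        P=pts@R.T+[v[0],v[1],z]; e=0
        for cam,m,off in views: e+=np.abs(hullmask(proj(cam,P),off,m.shape)-m).sum()/m.sum()
        return e
    sim=[x0]+[np.array(x0)+d for d in([.01,0,0],[0,.01,0],[0,0,.1])]
    r=minimize(cost,x0,method='Nelder-Mead',options=dict(initial_simplex=sim,xatol=1e-5,fatol=1e-5,maxiter=400))
    return r.x,r.fun
def hsv(im,lo,hi,roi,hull=True):
    c0,r0,c1,r1=roi;h=cv2.cvtColor(im[r0:r1,c0:c1],cv2.COLOR_BGR2HSV);m=cv2.inRange(h,np.array(lo),np.array(hi))
    if hull:
        n,l,st,_=cv2.connectedComponentsWithStats(m);m[np.isin(l,[i for i in range(1,n) if st[i,4]<3])]=0
        q=cv2.findNonZero(m);o=np.zeros_like(m);cv2.fillPoly(o,[cv2.convexHull(q)],255);m=o
    return m/255.,np.array([c0,r0],float)
E
python3 - <<'E'
from h import *
ct,cs=arm.camera_params('top'),arm.camera_params('side')
t=cv2.imread('pics/top0.png');s=cv2.imread('pics/side0.png')
def both(lo,hi,rt,rs,pts,z,x0):
    vt=(ct,)+hsv(t,lo,hi,rt);vs=(cs,)+hsv(s,lo,hi,rs)
    print(vt[1].sum(),vs[1].sum())
    for v in([vt],[vs],[vt,vs]):
        x,f=fit(v,pts,z,x0);print(np.round(x,4),np.degrees(x[2]).round(1),round(f,3))
print('cover');both([5,150,120],[18,255,255],(245,145,300,200),(215,190,265,225),boxpts(-.0375,.0375,-.025,.025,.004,.012),.076,[.636,-.005,3.14])
print('pry');both([20,110,120],[35,255,255],(365,210,410,270),(305,165,350,185),boxpts(-.068,.032,-.008,.008,0,.018),.004,[.465,-.305,.26])
print('mat');both([105,150,60],[125,255,255],(330,165,430,280),(262,155,360,202),boxpts(-.13,.13,-.08,.08,0,.004),0,[.506,-.3,.2])
g=lambda im:0
print('tray');both([0,0,170],[180,40,255],(125,185,210,270),(195,265,295,350),boxpts(-.085,.085,-.085,.085,0.02,.025),0,[.497,.284,0.])
# box hull approx print predicted
E
```

```text
cover
536.0 304.0
[ 6.3520e-01 -4.0000e-04  3.1363e+00] 179.7 0.076
[ 0.6369 -0.0111  3.1393] 179.9 0.149
[ 6.3670e-01 -2.8000e-03  3.1465e+00] 180.3 0.47
pry
254.0 103.0
[ 0.471  -0.3156  0.2111] 12.1 0.187
[ 0.4743 -0.3245  0.3276] 18.8 1.0
[ 0.4718 -0.3177  0.2818] 16.1 1.768
mat
5504.0 2233.0
[ 0.5105 -0.2937  0.1801] 10.3 0.019
[ 0.5107 -0.3034  0.1865] 10.7 0.026
[ 0.51   -0.2962  0.1918] 11.0 0.125
tray
4071.0 3861.0
[0.5013 0.281  0.0202] 1.2 0.019
[0.5009 0.2735 0.0156] 0.9 0.02
[0.5013 0.2772 0.0208] 1.2 0.102
```

```bash
cat >> h.py <<'E'
def eul(o): return Ro.from_euler('xyz',o)
def plan(wps,step=3.5,ang=6.5,start=None):
    """wps: list of (pos, Rotation, nmin)."""
    if start is None:
        s=arm.state();p=np.array(s['ee_pos']);R=eul(s['orientation'])
    else:p,R=start
    S=[];D=[]
    for w in wps:
        q,Q=np.array(w[0]),w[1];rv=(R.inv()*Q).as_rotvec();n=w[2] if len(w)>2 else 1
        n=max(n,int(np.ceil(np.linalg.norm(q-p)*100/step)),int(np.ceil(np.degrees(np.linalg.norm(rv))/ang)))
        for i in range(n):
            Ri=R*Ro.from_rotvec(rv*i/n)
            S.append((Ri.inv().apply((q-p)/n)*100).round(2).tolist());D.append(np.degrees(rv/n).round(1).tolist())
        p,R=q,Q
    for i in range(0,len(S),10): print('"slide":',S[i:i+10],'\n"rot":',D[i:i+10])
def down(yaw,tilt=0): # tool x along yaw, z down; tilt>0: nose (tool x) down
    return Ro.from_euler('z',yaw,degrees=True)*Ro.from_euler('x',180,degrees=True)*Ro.from_euler('y',-tilt,degrees=True)
def st():
    s=arm.state();print(round(s['time'],2),np.round(s['ee_pos'],4),np.degrees(s['orientation']).round(2),np.round(s['ft_force'],1),round(s['gripper_width'],4),np.round(s['q'],2));return s
E
python3 - <<'E'
from h import *
plan([([.44,-.32,.25],down(12))])
E
```

```text
"slide": [[3.01, -1.71, -0.21], [2.98, -1.76, -0.21], [2.95, -1.8, -0.21], [2.93, -1.85, -0.21], [2.9, -1.89, -0.21], [2.87, -1.93, -0.21], [2.84, -1.97, -0.21], [2.81, -2.02, -0.21], [2.78, -2.06, -0.21], [2.75, -2.1, -0.21]] 
"rot": [[0.0, 0.0, 0.8], [0.0, 0.0, 0.8], [0.0, 0.0, 0.8], [0.0, 0.0, 0.8], [0.0, 0.0, 0.8], [0.0, 0.0, 0.8], [0.0, 0.0, 0.8], [0.0, 0.0, 0.8], [0.0, 0.0, 0.8], [0.0, 0.0, 0.8]]
```

>>> drive_tool:
  slide:
    - [3.0,-1.7,-0.2]
    - [3.0,-1.8,-0.2]
    - [3.0,-1.8,-0.2]
    - [2.9,-1.9,-0.2]
    - [2.9,-1.9,-0.2]
    - [2.9,-1.9,-0.2]
    - [2.8,-2.0,-0.2]
    - [2.8,-2.0,-0.2]
    - [2.8,-2.1,-0.2]
    - [2.7,-2.1,-0.2]
  delta_rot:
    - [0,0,0.8]
    - [0,0,0.8]
    - [0,0,0.8]
    - [0,0,0.8]
    - [0,0,0.8]
    - [0,0,0.8]
    - [0,0,0.8]
    - [0,0,0.8]
    - [0,0,0.8]
    - [0,0,0.8]

```text
time: 1.78
ee_pos: [0.4394, -0.3167, 0.2489]
orientation: [3.141, -0.0, 0.216]
ft_force: [0.8, -0.8, -0.2]
gripper_width: 0.0919
```

>>> drive_tool:
  slide:
    - [0,0,0]
    - [0,0,0]
  delta_rot:
    - [0,0,0]
    - [0,0,0]

```text
time: 1.95
ee_pos: [0.4394, -0.3171, 0.2488]
orientation: [3.141, -0.0, 0.22]
ft_force: [-0.4, -0.5, -0.5]
gripper_width: 0.092
```

```bash
python3 - <<'E'
from h import *
st()
c=arm.camera_params('wrist');im=arm.snapshot('wrist');cv2.imwrite('pics/wrist1.png',im)
cv2.imwrite('pics/side1.png',arm.snapshot('side'));cv2.imwrite('pics/top1.png',arm.snapshot('top'))
import pickle;pickle.dump(c,open('w1.pkl','wb'))
cv2.imwrite('pics/c1.png',np.hstack([cv2.resize(cv2.imread('pics/side1.png')[120:260,200:400],None,fx=2,fy=2),cv2.resize(cv2.imread('pics/top1.png')[130:270,320:520],None,fx=2,fy=2)]))
E
```

```text
1.95 [ 0.4394 -0.3171  0.2488] [ 1.7998e+02 -1.0000e-02  1.2630e+01] [-0.4 -0.5 -0.5] 0.092 [-0.63  0.2   1.79 -0.    1.15  0.72]
```

View pics/wrist1.png

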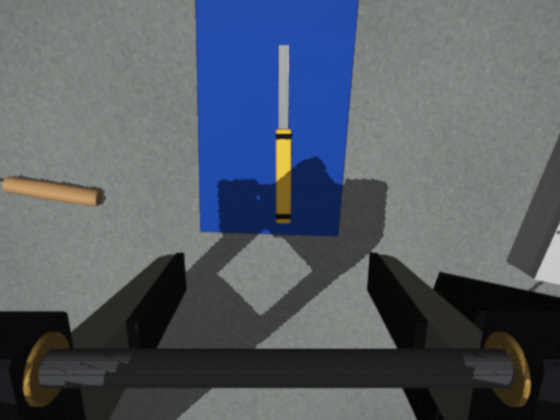

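View pics/c1.png

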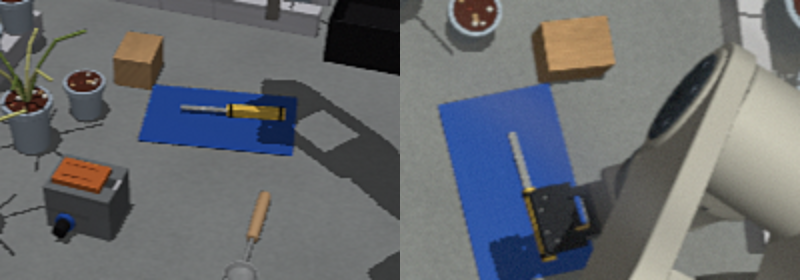

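```bash
python3 - <<'E'
from h import *
import pickle
c=pickle.load(open('w1.pkl','rb'));im=cv2.imread('pics/wrist1.png')
v=(c,)+hsv(im,[18,110,50],[35,255,255],(255,115,310,232));print(v[1].sum())
print('pry',fit([v],boxpts(-.068,.032,-.008,.008,0,.018),.004,[.465,-.31,.22]))
for p in([283.5,45],[284,130],[283.5,222]): print(ray(c,p,.004+(.0105 if p[1]==45 else .018)))
print('mat corners',ray(c,(201,232),.004),ray(c,(339,236),.004))
# predicted mat corners from top / side fits
for v in([.5105,-.2937,.18],[.5107,-.3034,.1865]):
    R=Ro.from_euler('z',v[2]);print([(R.apply([-.13,y,0])+[v[0],v[1],0]).round(4) for y in(.08,-.08)])
E
```

```text
1397.0
pry (array([ 0.47087347, -0.31862952,  0.22374887]), np.float64(0.039681670807191885))
[ 0.58006179 -0.29402658  0.0145    ]
[ 0.50144075 -0.31252208  0.022     ]
[ 0.40611717 -0.33396781  0.022     ]
mat corners [ 0.36851862 -0.24556873  0.004     ] [ 0.39867313 -0.40177745  0.004     ]
[array([ 0.3683, -0.2383,  0.    ]), array([ 0.3969, -0.3957,  0.    ])]
[array([ 0.3681, -0.2489,  0.    ]), array([ 0.3978, -0.4061,  0.    ])]
```

```bash
python3 - <<'E'
from h import *
import pickle
s=st();c=pickle.load(open('w1.pkl','rb'));o=-c['R'].T@c['t'];print('cam in tool',eul(s['orientation']).inv().apply(o-s['ee_pos']))
plan([([.4709,-.3186,.08],down(12.8)),([.4709,-.3186,.0195],down(12.8),4)])
E
```

```text
2.1 [ 0.4379 -0.3189  0.2485] [1.7999e+02 2.0000e-02 1.2420e+01] [ 0.3  0.6 -0.2] 0.0922 [-0.63  0.2   1.79 -0.    1.15  0.72]
cam in tool [ 0.07840646 -0.00045188 -0.15684201]
"slide": [[0.65, 0.14, 3.37], [0.65, 0.14, 3.37], [0.65, 0.14, 3.37], [0.65, 0.14, 3.37], [0.65, 0.14, 3.37], [0.0, -0.0, 1.51], [0.0, -0.0, 1.51], [0.0, -0.0, 1.51], [0.0, -0.0, 1.51]] 
"rot": [[0.0, 0.0, -0.1], [0.0, 0.0, -0.1], [0.0, 0.0, -0.1], [0.0, 0.0, -0.1], [0.0, 0.0, -0.1], [0.0, 0.0, 0.0], [0.0, 0.0, 0.0], [0.0, 0.0, 0.0], [0.0, 0.0, 0.0]]
```

>>> drive_tool:
  slide:
    - [0.6,0.1,3.4]
    - [0.6,0.1,3.4]
    - [0.6,0.1,3.4]
    - [0.7,0.1,3.4]
    - [0.7,0.1,3.3]
    - [0,0,1.4]
    - [0,0,1.4]
    - [0,0,1.2]
    - [0,0,1.0]
    - [0,0,0]
  delta_rot:
    - [0,0,0]
    - [0,0,0]
    - [0,0,0]
    - [0,0,0]
    - [0,0,0]
    - [0,0,0]
    - [0,0,0]
    - [0,0,0]
    - [0,0,0]
    - [0,0,0]

```text
time: 2.93
ee_pos: [0.4694, -0.3163, 0.0279]
orientation: [-3.14, 0.002, 0.216]
ft_force: [0.9, -0.4, -0.0]
gripper_width: 0.0919
```

```bash
python3 - <<'E'
from h import *
s=st();cv2.imwrite('pics/wrist2.png',arm.snapshot('wrist'));s=st()
E
```

```text
2.93 [ 0.4694 -0.3163  0.0279] [-1.799e+02  1.000e-01  1.238e+01] [ 0.9 -0.4 -0. ] 0.0919 [-0.6   0.53  1.9  -0.    0.72  0.76]
2.98 [ 0.47   -0.3164  0.029 ] [-1.7994e+02  6.0000e-02  1.2390e+01] [ 0.4  0.5 -0.3] 0.0917 [-0.6   0.53  1.9  -0.    0.72  0.76]
```

View pics/wrist2.png

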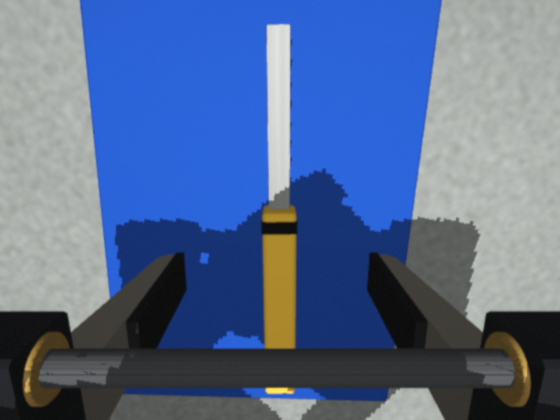

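>>> drive_tool:
  slide:
    - [0,0,0.5]
    - [0,0,0.4]
    - [0,0,0]
  delta_rot:
    - [0,0,0]
    - [0,0,0]
    - [0,0,0]

```text
time: 3.23
ee_pos: [0.4708, -0.3162, 0.0206]
orientation: [3.141, -0.0, 0.217]
ft_force: [-0.3, 0.1, 1.2]
gripper_width: 0.0918
```

>>> drive_tool:
  slide:
    - [0,0,0]
    - [0,0,0]
    - [0,0,0]
    - [0,0,0]
    - [0,0,0]
    - [0,0,0]
  delta_rot:
    - [0,0,0]
    - [0,0,0]
    - [0,0,0]
    - [0,0,0]
    - [0,0,0]
    - [0,0,0]
  jaw: 1

```text
time: 3.73
ee_pos: [0.4709, -0.3162, 0.0207]
orientation: [3.141, -0.0, 0.217]
ft_force: [1.0, -0.4, 1.1]
gripper_width: 0.054
```

>>> drive_tool:
  slide:
    - [0,0,0]
    - [0,0,0]
    - [0,0,0]
    - [0,0,0]
    - [0,0,0]
    - [0,0,0]
  delta_rot:
    - [0,0,0]
    - [0,0,0]
    - [0,0,0]
    - [0,0,0]
    - [0,0,0]
    - [0,0,0]
  jaw: 1

```text
time: 4.23
ee_pos: [0.4709, -0.3162, 0.0206]
orientation: [3.141, -0.0, 0.217]
ft_force: [-0.2, -0.4, -0.1]
gripper_width: 0.0156
```

>>> drive_tool:
  slide:
    - [0,0,0]
    - [0,0,0]
    - [0,0,0]
  delta_rot:
    - [0,0,0]
    - [0,0,0]
    - [0,0,0]

```text
time: 4.48
ee_pos: [0.4708, -0.3162, 0.0206]
orientation: [3.142, -0.0, 0.217]
ft_force: [0.5, 0.7, 0.2]
gripper_width: 0.0158
```

```bash
python3 - <<'E'
import cv2,numpy as np
t=cv2.imread('pics/top0.png')[65:165,190:370];s=cv2.imread('pics/side0.png')[120:245,130:260]
cv2.imwrite('pics/c2.png',cv2.resize(t,None,fx=4.4,fy=4.4,interpolation=cv2.INTER_CUBIC))
cv2.imwrite('pics/c3.png',cv2.resize(s,None,fx=4.5,fy=4.5,interpolation=cv2.INTER_CUBIC))
E
```

```text
(no output)
```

View pics/c2.png

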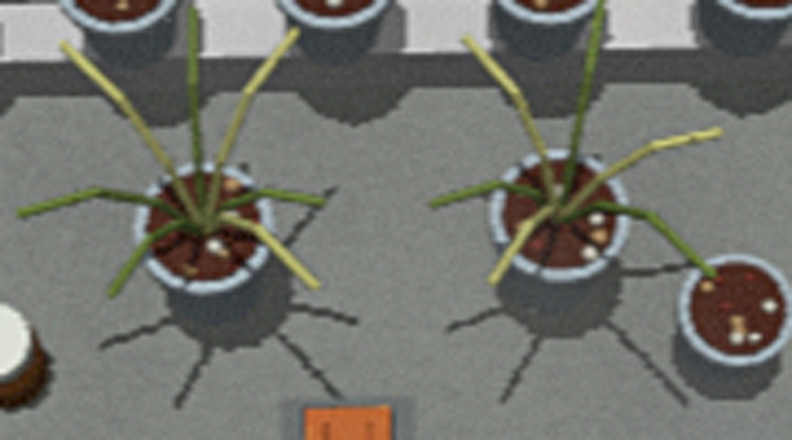

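View pics/c3.png

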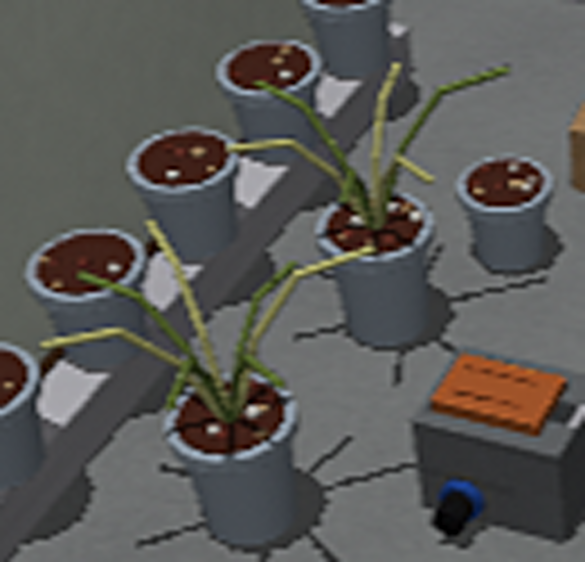

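```bash
python3 - <<'E'
from h import *
ct,cs=arm.camera_params('top'),arm.camera_params('side')
for a,b in [((262,130.2),(212.7,175.6)),((263.9,111),(194.5,179)),((288,111.6),(181,153)),((302,129),(225,160)),((352,127),(242,136))]:
    print(tri([ct,cs],[np.array(a),np.array(b)]))
E
```

```text
(array([0.7035971 , 0.01258622, 0.19757555]), np.float64(0.4542815390630703))
(array([0.76689165, 0.00803345, 0.16515466]), np.float64(0.006581871927696859))
(array([ 0.781873  , -0.04189597,  0.19949485]), np.float64(14.967470760954622))
(array([ 0.71083251, -0.08285768,  0.18363411]), np.float64(0.006293713633089414))
(array([ 0.70746534, -0.20044927,  0.19660615]), np.float64(0.31411652203268237))
```

>>> drive_tool:
  slide:
    - [0,0,0]
    - [0,0,0]
    - [0,0,0]
  delta_rot:
    - [0,0,0]
    - [0,0,0]
    - [0,0,0]
  jaw: 0.4

```text
time: 4.73
ee_pos: [0.4708, -0.3161, 0.0206]
orientation: [-3.142, 0.0, 0.217]
ft_force: [-0.1, 0.1, -0.5]
gripper_width: 0.0273
```

>>> drive_tool:
  slide:
    - [-1.3,0,0]
    - [-1.4,0,0]
    - [-1.3,0,0]
    - [0,0,0]
    - [0,0,0]
  delta_rot:
    - [0,0,0]
    - [0,0,0]
    - [0,0,0]
    - [0,0,0]
    - [0,0,0]

```text
time: 5.15
ee_pos: [0.4305, -0.325, 0.0206]
orientation: [-3.141, 0.0, 0.215]
ft_force: [0.5, -0.5, -0.8]
gripper_width: 0.0278
```

>>> drive_tool:
  slide:
    - [0,0,0]
    - [0,0,0]
    - [0,0,0]
    - [0,0,0]
    - [0,0,0]
    - [0,0,0]
  delta_rot:
    - [0,0,0]
    - [0,0,0]
    - [0,0,0]
    - [0,0,0]
    - [0,0,0]
    - [0,0,0]
  jaw: 1

```text
time: 5.65
ee_pos: [0.4322, -0.325, 0.0207]
orientation: [3.141, -0.0, 0.217]
ft_force: [-0.9, -1.5, 2.3]
gripper_width: 0.0162
```

```bash
python3 - <<'E'
from h import *
s=st();c=arm.camera_params('wrist');im=arm.snapshot('wrist');cv2.imwrite('pics/wrist3.png',im)
R=eul(s['orientation'])
print('tip pred',proj(c,s['ee_pos']+R.apply([.152,0,.0076])), 'handle front top',proj(c,s['ee_pos']+R.apply([.072,0,-.0014])))
plan([([.45,-.30,.2],down(12)),([.42,-.01,.25],down(0))],start=(s['ee_pos'],R))
E
```

```text
5.65 [ 0.4322 -0.325   0.0207] [ 1.7996e+02 -2.0000e-02  1.2460e+01] [-0.9 -1.5  2.3] 0.0162 [-0.65  0.51  1.96 -0.    0.67  0.71]
tip pred [[273.12689012 -93.38904208]] handle front top [[273.24776177 126.31220077]]
"slide": [[0.38, -0.34, -2.99], [0.38, -0.34, -2.99], [0.38, -0.34, -2.99], [0.38, -0.34, -2.99], [0.38, -0.34, -2.99], [0.38, -0.34, -2.99], [0.34, -3.22, -0.56], [0.27, -3.23, -0.56], [0.19, -3.23, -0.56], [0.12, -3.24, -0.56]] 
"rot": [[0.0, -0.0, 0.1], [0.0, -0.0, 0.1], [0.0, -0.0, 0.1], [0.0, -0.0, 0.1], [0.0, -0.0, 0.1], [0.0, -0.0, 0.1], [0.0, -0.0, 1.3], [0.0, -0.0, 1.3], [0.0, -0.0, 1.3], [0.0, -0.0, 1.3]]
"slide": [[0.04, -3.24, -0.56], [-0.03, -3.24, -0.56], [-0.11, -3.24, -0.56], [-0.18, -3.23, -0.56], [-0.26, -3.23, -0.56]] 
"rot": [[0.0, -0.0, 1.3], [0.0, -0.0, 1.3], [0.0, -0.0, 1.3], [0.0, -0.0, 1.3], [0.0, -0.0, 1.3]]
```

View pics/wrist3.png

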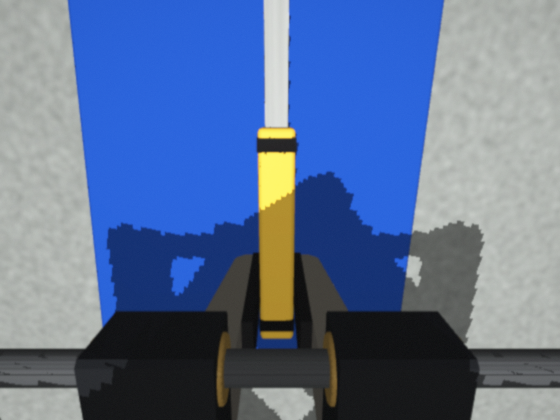

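```bash
python3 - <<'E'
from h import *
s=st();R=eul(s['orientation'])
plan([([.44,-.30,.18],down(12)),([.54,-.008,.28],down(0))],step=3.8)
E
```

```text
5.7 [ 0.4322 -0.325   0.0207] [ 1.7996e+02 -3.0000e-02  1.2460e+01] [-0.4 -1.3  2.5] 0.0158 [-0.65  0.51  1.96 -0.    0.67  0.71]
"slide": [[0.26, -0.45, -3.19], [0.26, -0.45, -3.19], [0.26, -0.45, -3.19], [0.26, -0.45, -3.19], [0.26, -0.45, -3.19], [1.76, -2.94, -1.11], [1.69, -2.98, -1.11], [1.62, -3.02, -1.11], [1.55, -3.06, -1.11], [1.48, -3.09, -1.11]] 
"rot": [[0.0, -0.0, 0.1], [0.0, -0.0, 0.1], [0.0, -0.0, 0.1], [0.0, -0.0, 0.1], [0.0, -0.0, 0.1], [0.0, -0.0, 1.3], [0.0, -0.0, 1.3], [0.0, -0.0, 1.3], [0.0, -0.0, 1.3], [0.0, -0.0, 1.3]]
"slide": [[1.41, -3.13, -1.11], [1.33, -3.16, -1.11], [1.26, -3.19, -1.11], [1.19, -3.22, -1.11]] 
"rot": [[0.0, -0.0, 1.3], [0.0, -0.0, 1.3], [0.0, -0.0, 1.3], [0.0, -0.0, 1.3]]
```

>>> drive_tool:
  slide:
    - [0,0,-1.0]
    - [0.2,-0.4,-2.5]
    - [0.3,-0.5,-3.2]
    - [0.3,-0.5,-3.2]
    - [0.3,-0.5,-3.2]
    - [0.3,-0.5,-3.0]
    - [1.6,-2.9,-1.1]
    - [1.6,-3.0,-1.1]
    - [1.6,-3.0,-1.1]
    - [1.5,-3.1,-1.1]
  delta_rot:
    - [0,0,0]
    - [0,0,0]
    - [0,0,0]
    - [0,0,0]
    - [0,0,0.2]
    - [0,0,0.2]
    - [0,0,1.3]
    - [0,0,1.3]
    - [0,0,1.3]
    - [0,0,1.3]

```text
time: 6.53
ee_pos: [0.4811, -0.1675, 0.2268]
orientation: [-3.141, -0.0, 0.118]
ft_force: [-0.3, -0.0, -1.0]
gripper_width: 0.016
```

>>> drive_tool:
  slide:
    - [1.5,-3.1,-1.1]
    - [1.5,-3.1,-1.1]
    - [1.4,-3.2,-1.1]
    - [1.3,-3.2,-1.1]
    - [1.2,-3.2,-1.1]
    - [0,0,0]
    - [0,0,0]
  delta_rot:
    - [0,0,1.3]
    - [0,0,1.3]
    - [0,0,1.3]
    - [0,0,1.3]
    - [0,0,1.3]
    - [0,0,0]
    - [0,0,0]

```text
time: 7.12
ee_pos: [0.5385, -0.0048, 0.2813]
orientation: [-3.141, -0.001, 0.009]
ft_force: [-0.3, -0.0, -0.6]
gripper_width: 0.0161
```

```bash
python3 - <<'E'
from h import *
import pickle
s=st();c=arm.camera_params('wrist');im=arm.snapshot('wrist');cv2.imwrite('pics/wrist4.png',im);s=st()
pickle.dump((s,c),open('w4.pkl','wb'))
E
```

```text
7.12 [ 0.5385 -0.0048  0.2813] [-1.7999e+02 -3.0000e-02  5.4000e-01] [-0.3 -0.  -0.6] 0.0161 [-0.01  0.17  1.76  0.    1.21  1.55]
7.17 [ 0.5379 -0.0059  0.2806] [1.7999e+02 5.0000e-02 4.7000e-01] [-0.4 -0.1 -1.9] 0.0157 [-0.01  0.17  1.76 -0.    1.21  1.55]
```

View pics/wrist4.png

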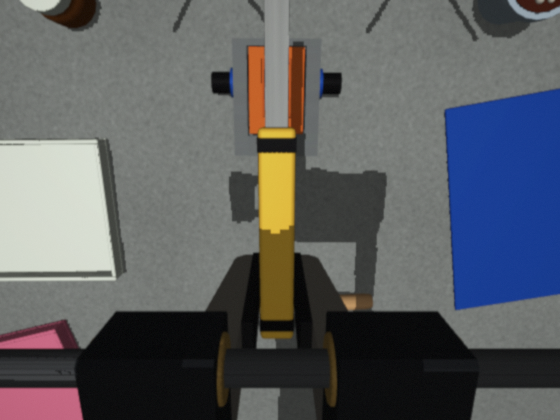

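```bash
python3 - <<'E'
from h import *
import pickle
s,c=pickle.load(open('w4.pkl','rb'));im=cv2.imread('pics/wrist4.png')
v=(c,)+hsv(im,[3,150,80],[16,255,255],(240,38,312,142));print(v[1].sum())
print('cover',fit([v],boxpts(-.0375,.0375,-.025,.025,.004,.012),.076,[.636,-.005,3.14]))
for p in[(233,39),(322,39),(319.5,156),(234.5,156)]:print('rim',ray(c,p,.08))
for p in[(248,45),(305.5,45),(304.5,134),(248.5,134)]:print('cov',ray(c,p,.088))
print('tip',)
print('tray',[ray(c,p,.025) for p in((98,139),(116,279))])
cv2.imwrite('pics/c4.png',cv2.resize(im[25:170,210:345],None,fx=4,fy=4,interpolation=cv2.INTER_CUBIC))
E
```

```text
4929.0
cover (array([ 0.63614595, -0.00435269,  3.14510813]), np.float64(0.021357392622295416))
rim [0.68013192 0.03428009 0.08      ]
rim [ 0.68093444 -0.0452062   0.08      ]
rim [ 0.5772766  -0.04730682  0.08      ]
rim [0.57643895 0.03506991 0.08      ]
cov [0.67400546 0.02035157 0.088     ]
cov [ 0.67451458 -0.03005672  0.088     ]
cov [ 0.59833309 -0.03152659  0.088     ]
cov [0.59780282 0.0206959  0.088     ]
tip
tray [array([0.58756187, 0.19164954, 0.025     ]), array([0.41905887, 0.18987299, 0.025     ])]
```

View pics/c4.png

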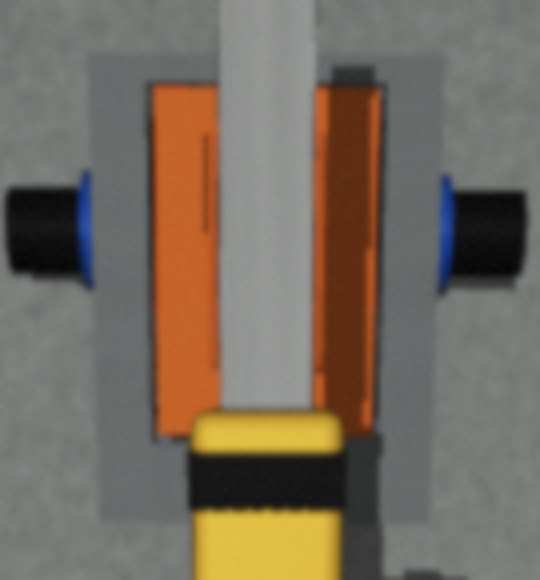

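```bash
cat >> h.py <<'E'
F=np.array([.5826,-.0033,.080])
def pose(th,L,h=.0033,tx=.152,tz=.0076,F=F,dth=0):
    """dth: pry pitch in hand (nose-down more than tool x)"""
    a=np.radians(th);u=np.array([np.cos(a),0,-np.sin(a)]);n=np.array([np.sin(a),0,np.cos(a)])
    return F+h*n+L*u-tx*u+tz*n, down(0,th-dth)
E
python3 - <<'E'
from h import *
plan([pose(37,-.025)+(9,)])
print(pose(37,-.025)[0])
E
```

```text
"slide": [[-1.0, -0.04, 0.95], [-0.93, -0.04, 1.02], [-0.85, -0.04, 1.08], [-0.77, -0.03, 1.14], [-0.69, -0.03, 1.19], [-0.6, -0.03, 1.24], [-0.51, -0.03, 1.28], [-0.42, -0.03, 1.31], [-0.33, -0.03, 1.34]] 
"rot": [[0.0, -4.1, 0.0], [0.0, -4.1, 0.0], [0.0, -4.1, 0.0], [0.0, -4.1, 0.0], [0.0, -4.1, 0.0], [0.0, -4.1, 0.0], [0.0, -4.1, 0.0], [0.0, -4.1, 0.0], [0.0, -4.1, 0.0]]
[ 0.4478013  -0.0033      0.19522639]
```

>>> drive_tool:
  slide:
    - [-1.0,0,0.9]
    - [-0.9,0,1.0]
    - [-0.9,0,1.1]
    - [-0.8,0,1.1]
    - [-0.7,0,1.2]
    - [-0.6,0,1.2]
    - [-0.5,0,1.3]
    - [-0.4,0,1.3]
    - [-0.3,-0.2,1.4]
    - [0,0,0]
  delta_rot:
    - [0,-4.1,0]
    - [0,-4.1,0]
    - [0,-4.1,0]
    - [0,-4.1,0]
    - [0,-4.1,0]
    - [0,-4.1,0]
    - [0,-4.1,0]
    - [0,-4.1,0]
    - [0,-4.1,0]
    - [0,0,0]

```text
time: 8.0
ee_pos: [0.4458, -0.006, 0.1927]
orientation: [-3.141, 0.654, 0.005]
ft_force: [-0.2, -0.1, -1.0]
gripper_width: 0.0157
```

```bash
cat > look.py <<'E'
from h import *
import sys,pickle
n=sys.argv[1]
s=st();cw=arm.camera_params('wrist');w=arm.snapshot('wrist');si=arm.snapshot('side');to=arm.snapshot('top')
for k,i in(('w',w),('s',si),('t',to)):cv2.imwrite(f'pics/{k}_{n}.png',i)
pickle.dump((s,cw),open(f'{n}.pkl','wb'))
a=cv2.resize(si[150:250,200:330],(780,600),interpolation=cv2.INTER_CUBIC);cv2.imwrite(f'pics/sc_{n}.png',a)
E
python3 look.py 5; python3 -c "
from h import *
s=st();R=eul(s['orientation']);ct,cs=arm.camera_params('top'),arm.camera_params('side')
t=np.array(s['ee_pos'])+R.apply([.152,0,.0076]);print(t,proj(cs,t),proj(ct,t),'F',proj(cs,F),proj(ct,F))
plan([pose(37,-.025)])"
```

```text
8.0 [ 0.4458 -0.006   0.1927] [-179.96   37.46    0.27] [-0.2 -0.1 -1. ] 0.0157 [-0.01  0.51  1.65 -0.01  1.64  1.56]
8.15 [ 0.4485 -0.0057  0.1957] [-179.98   36.81    0.29] [ 0.5 -0.2 -0.3] 0.0156 [-0.01  0.5   1.65 -0.01  1.63  1.56]
[ 0.56564704 -0.0050628   0.09857321] [[261.83756928 208.83136668]] [[271.06703701 196.45031942]] F [[256.45793672 212.6289746 ]] [[270.30436601 191.59555914]]
"slide": [[-0.03, -0.24, 0.08]] 
"rot": [[0.2, -0.2, 0.2]]
```

View pics/sc_5.png

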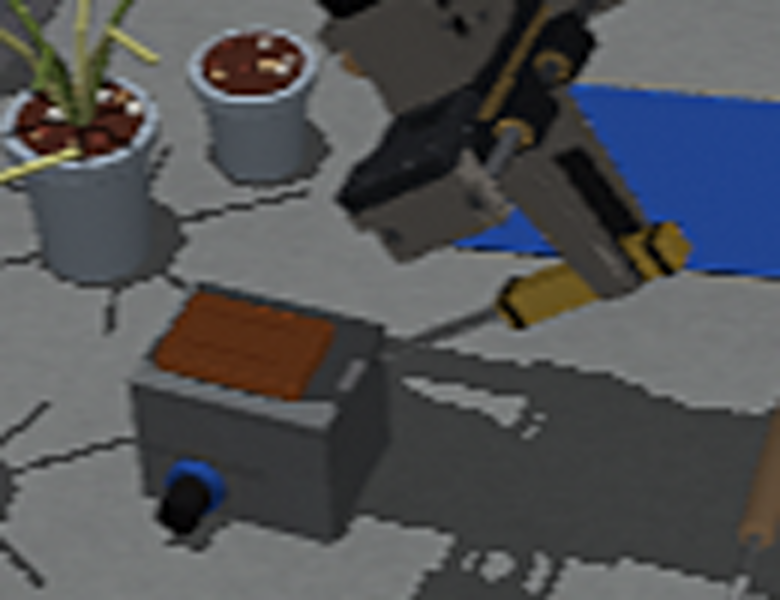

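View pics/w_5.png

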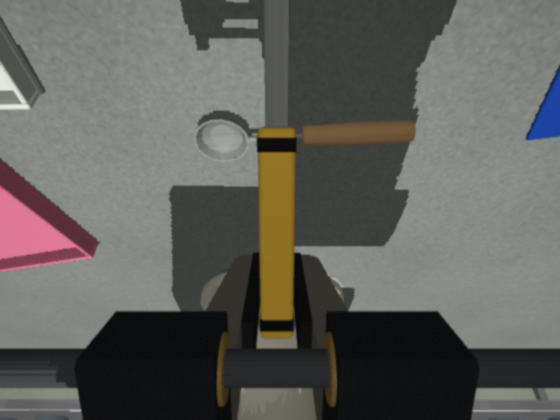

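View pics/t_5.png

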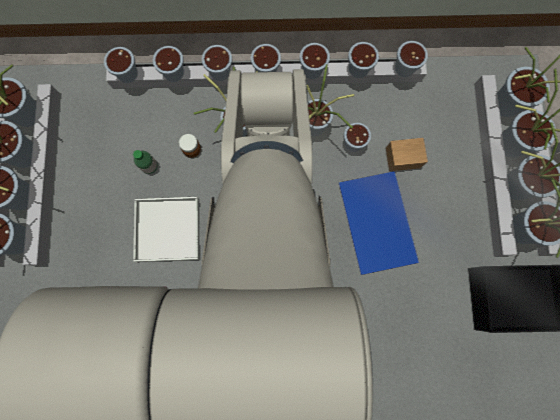

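```bash
python3 - <<'E'
from h import *
import pickle
s=st();R=eul(s['orientation']);cs=arm.camera_params('side')
im=cv2.imread('pics/s_5.png');S=14;o=np.array([245,190]);a=cv2.resize(im[190:230,245:300],None,fx=S,fy=S,interpolation=cv2.INTER_CUBIC)
b=a.copy()
def ln(P,col,dx=2.2):
    q=((proj(cs,P)+[dx,0]-o+.5)*S).astype(int);cv2.polylines(b,[q],False,col,1)
T=lambda L:np.array([np.array(s['ee_pos'])+R.apply(x) for x in L])
ln(T([[.152,y,.0076+z] for y,z in((-.005,0),(.005,0))]),(0,255,0))
for y in(-.005,.005):ln(T([[.152,y,.0076],[.072,y,.0076]]),(0,255,0))
for z in(-.0014,.0166):ln(T([[.072,-.008,z],[.02,-.008,z]]),(255,0,0))
B=lambda L:np.array(L)*[-1,-1,1]+[.6286,-.005,0]
ln(B([[51,-40,80],[51,40,80],[-53,40,80],[-53,-40,80],[51,-40,80]]*np.array([[.001]])),(0,0,255))
ln(B([[46,-10,80],[46,10,80],[51,10,80],[51,-10,80],[46,-10,80]]*np.array([[.001]])),(255,0,255))
ln(B([[51,40,80],[51,40,0],[51,-40,0]]*np.array([[.001]])),(0,0,255))
cv2.imwrite('pics/ov5.png',np.vstack([b])); cv2.imwrite('pics/ov5a.png',a)
E
```

```text
8.15 [ 0.4485 -0.0057  0.1957] [-179.98   36.81    0.29] [ 0.5 -0.2 -0.3] 0.0156 [-0.01  0.5   1.65 -0.01  1.63  1.56]
```

View pics/ov5.png

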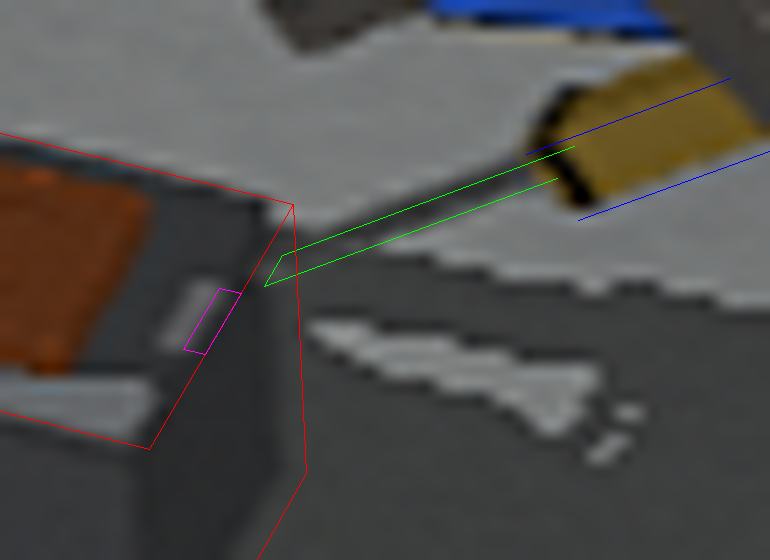

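View pics/ov5a.png

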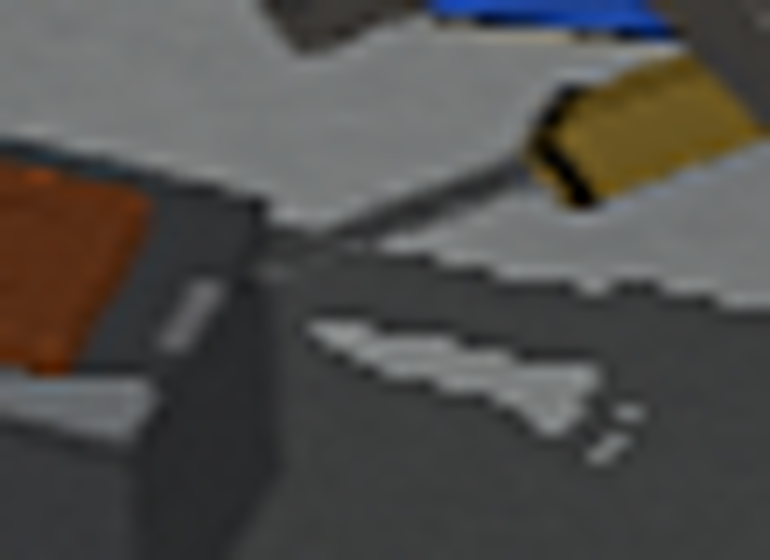

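```bash
sed -i 's/^F=.*/F=np.array([.5826,-.005,.080])/' h.py; python3 - <<'E'
from h import *
st();st()
A=pose(41,-.014,h=.0042,tx=.151)
plan([A])
print(pose(41,.026,h=.0042,tx=.151)[0])
E
```

```text
8.15 [ 0.4485 -0.0057  0.1957] [-179.98   36.81    0.29] [ 0.5 -0.2 -0.3] 0.0156 [-0.01  0.5   1.65 -0.01  1.63  1.56]
8.15 [ 0.4485 -0.0057  0.1957] [-179.98   36.81    0.29] [ 0.5 -0.2 -0.3] 0.0156 [-0.01  0.5   1.65 -0.01  1.63  1.56]
"slide": [[1.3, -0.06, -1.15]] 
"rot": [[0.2, -4.2, 0.2]]
[ 0.4960028  -0.005       0.17091295]
```

>>> drive_tool:
  slide:
    - [0.65,0,-0.55]
    - [0.65,0,-0.55]
    - [0,0,0]
    - [0,0,0]
  delta_rot:
    - [0,-2.1,0]
    - [0,-2.1,0]
    - [0,0,0]
    - [0,0,0]

```text
time: 8.48
ee_pos: [0.466, -0.0051, 0.1968]
orientation: [-3.142, 0.714, 0.006]
ft_force: [-0.9, 0.3, -0.2]
gripper_width: 0.016
```

```bash
cat > ov.py <<'E'
from h import *
import sys
n=sys.argv[1];dx=.6;dy=-.4
s0=[arm.state()];cs=arm.camera_params('side');im=arm.snapshot('side');s0.append(arm.state())
arm.snapshot('wrist') if 0 else None
cv2.imwrite(f'pics/s_{n}.png',im)
for s in s0: print(np.round(s['ee_pos'],4),np.degrees(s['orientation']).round(2),np.round(s['ft_force'],1))
p=np.mean([s['ee_pos'] for s in s0],0);R=Ro.concatenate([eul(s['orientation']) for s in s0]).mean()
S=14;o=np.array([240,185]);a=cv2.resize(im[185:225,240:295],None,fx=S,fy=S,interpolation=cv2.INTER_CUBIC)
def ln(P,col):
    q=((proj(cs,P)+[dx,dy]-o+.5)*S).astype(int);cv2.polylines(a,[q],False,col,1)
T=lambda L:np.array([p+R.apply(x) for x in L])
ln(T([[.152,y,.0076] for y in(-.005,.005)]),(0,255,0))
for y in(-.005,.005):ln(T([[.152,y,.0076],[.072,y,.0076]]),(0,255,0))
for z in(-.0014,.0166):ln(T([[.072,-.008,z],[.02,-.008,z]]),(255,0,0))
B=lambda L:np.array(L)*[-.001,-.001,.001]+[.6286,-.005,0]
ln(B([[51,-40,80],[51,40,80],[-53,40,80],[-53,-40,80],[51,-40,80]]),(0,0,255))
ln(B([[46,-10,80],[46,10,80],[51,10,80],[51,-10,80],[46,-10,80]]),(255,0,255))
ln(B([[30,-25,88],[30,25,88]]),(255,255,0))
cv2.imwrite(f'pics/ov_{n}.png',a)
E
python3 ov.py 6
```

```text
[ 0.466  -0.0051  0.1968] [-180.     40.92    0.33] [-0.9  0.3 -0.2]
[ 0.4655 -0.005   0.1969] [-180.     40.94    0.33] [-0.1  0.2 -1.6]
```

View pics/ov_6.png

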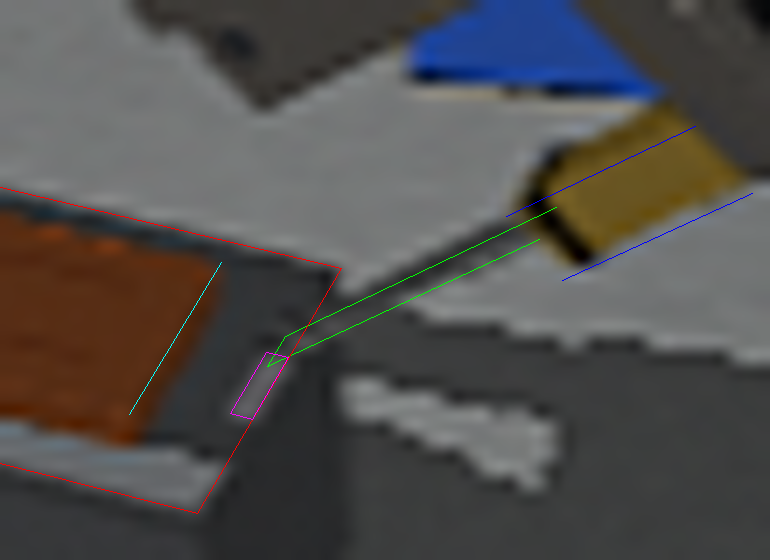

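>>> drive_tool:
  slide:
    - [0.7,-0.1,0]
    - [0.7,-0.1,0]
    - [0,0,0]
  delta_rot:
    - [0,0,0]
    - [0,0,0]
    - [0,0,0]

```text
time: 8.78
ee_pos: [0.4764, -0.0025, 0.1864]
orientation: [-3.141, 0.716, 0.006]
ft_force: [-0.6, 0.6, -1.5]
gripper_width: 0.0155
```

```bash
sed -i 's/dx=.6/dx=1.0/' ov.py; python3 ov.py 7; python3 - <<'E'
import cv2
im=cv2.imread('pics/s_7.png');cv2.imwrite('pics/z7.png',cv2.resize(im[195:222,240:280],None,fx=20,fy=20,interpolation=cv2.INTER_CUBIC))
E
```

```text
[ 0.4764 -0.0025  0.1864] [-179.99   41.04    0.35] [-0.6  0.6 -1.5]
[ 0.476  -0.0026  0.1867] [-179.99   41.09    0.35] [ 0.1  0.9 -1.1]
```

View pics/ov_7.png

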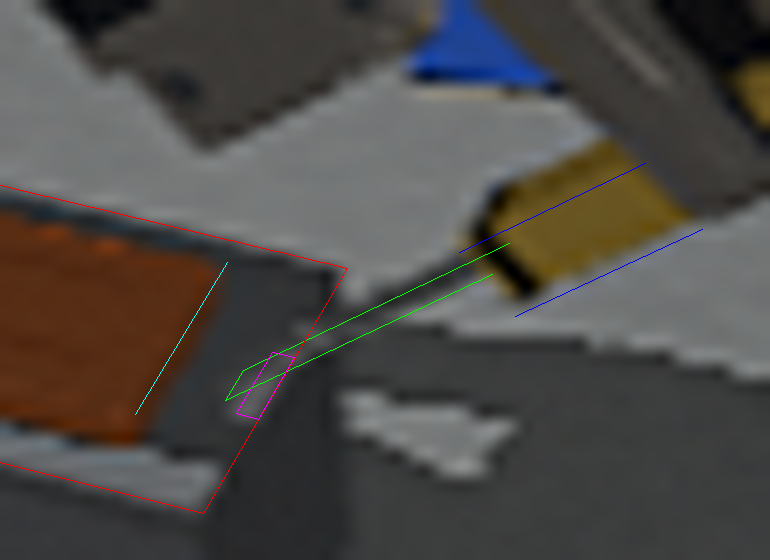

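View pics/z7.png

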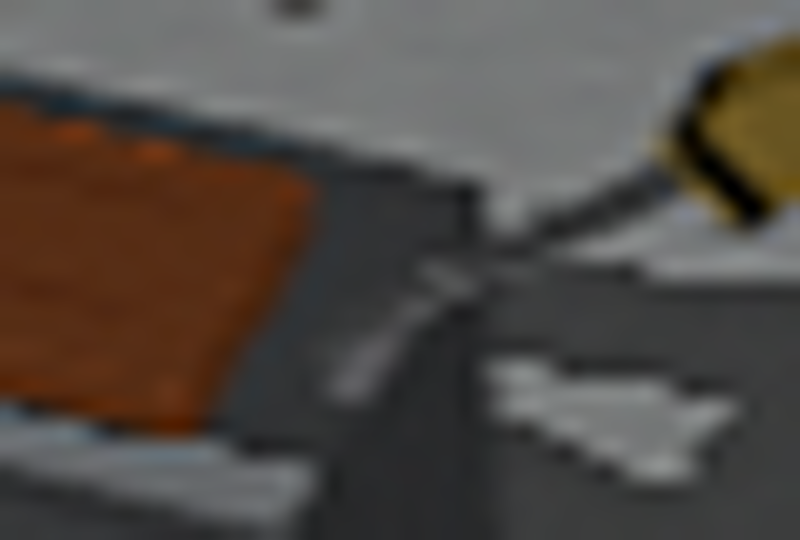

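```bash
python3 - <<'E'
from h import *
for n in('pry_tip','notch','cover_lip','pry'):
    print(n,[(np.round(d['point'],1),round(d['p'],2)) for d in arm.mark_of('side',n)[:2]])
r=arm.silhouettes('side','pry');print(len(r),arm.state()['time'])
m=r[0]['region'];
L=[]
for n in('side0','s_6','s_7'):
    im=cv2.imread(f'pics/{n}.png')[195:222,240:280].astype(float);im=np.clip((im-20)*2.2,0,255).astype(np.uint8)
    L.append(cv2.resize(im,None,fx=18,fy=18,interpolation=cv2.INTER_NEAREST))
k=(m[195:222,240:280]*255).astype(np.uint8);L.append(cv2.cvtColor(cv2.resize(k,None,fx=18,fy=18,interpolation=cv2.INTER_NEAREST),cv2.COLOR_GRAY2BGR))
a=np.vstack([np.hstack(L[:2]),np.hstack(L[2:])]);cv2.imwrite('pics/z7b.png',cv2.resize(a,(800,540),interpolation=cv2.INTER_AREA))
E
```

```text
pry_tip [(array([258.1, 207.6]), 0.69)]
notch [(array([253.7, 212. ]), 0.92)]
cover_lip [(array([252.5, 215.2]), 0.85)]
pry [(array([282.2, 200.1]), 0.81), (array([320.8, 240.9]), 0.22)]
1 9.0833
```

View pics/z7b.png

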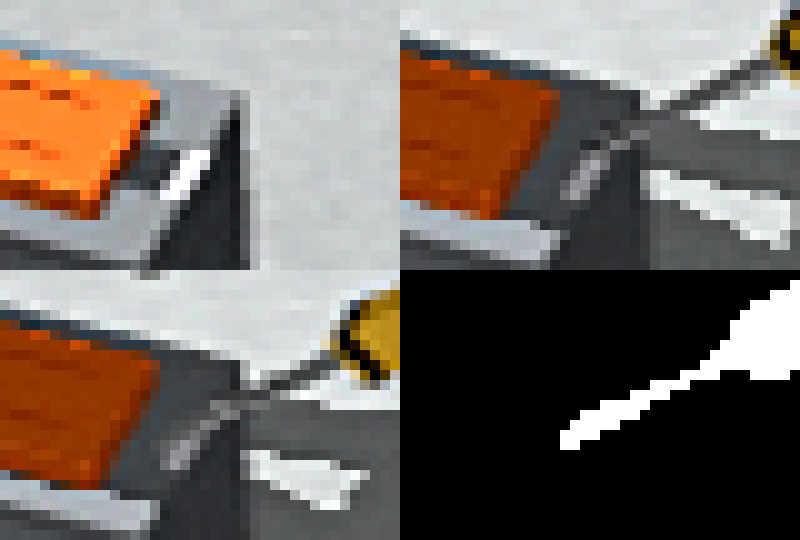

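>>> drive_tool:
  slide:
    - [0.4,0,0]
    - [0.4,0,0]
    - [0.4,0,0]
    - [0,0,0]
  delta_rot:
    - [0,0,0]
    - [0,0,0]
    - [0,0,0]
    - [0,0,0]

```text
time: 9.42
ee_pos: [0.4854, -0.0027, 0.1784]
orientation: [3.142, 0.718, 0.006]
ft_force: [0.3, -0.0, -0.6]
gripper_width: 0.0158
```

>>> drive_tool:
  slide:
    - [0.4,0,0]
    - [0.4,0,0]
    - [0.4,0,0]
    - [0,0,0]
  delta_rot:
    - [0,0,0]
    - [0,0,0]
    - [0,0,0]
    - [0,0,0]

```text
time: 9.75
ee_pos: [0.4944, -0.0026, 0.1706]
orientation: [-3.142, 0.718, 0.006]
ft_force: [-0.9, -0.4, -0.8]
gripper_width: 0.0157
```

```bash
python3 ov.py 8; python3 - <<'E'
from h import *
m=arm.silhouettes('side','pry')[0]['region']
im=cv2.imread('pics/s_8.png')[190:225,235:290].astype(float);im=np.clip((im-20)*2.2,0,255).astype(np.uint8)
k=cv2.cvtColor((m[190:225,235:290]*255).astype(np.uint8),cv2.COLOR_GRAY2BGR)
cv2.imwrite('pics/z8.png',cv2.resize(np.hstack([im,k]),None,fx=7,fy=7,interpolation=cv2.INTER_NEAREST))
E
```

```text
[ 0.4944 -0.0026  0.1706] [-180.     41.11    0.34] [-0.9 -0.4 -0.8]
[ 0.4942 -0.0026  0.1708] [-180.     41.13    0.35] [ 0.5 -0.2 -0.6]
```

View pics/z8.png

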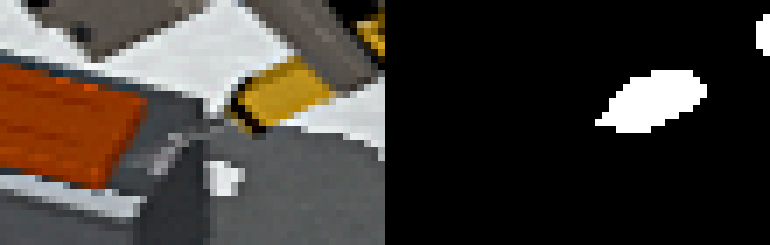

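>>> drive_tool:
  slide:
    - [0.35,0,0]
    - [0.35,0,0]
    - [0,0,0.1]
    - [0,0,0]
  delta_rot:
    - [0,0,0]
    - [0,0,0]
    - [0,0,0]
    - [0,0,0]

```text
time: 10.18
ee_pos: [0.4986, -0.0026, 0.1656]
orientation: [-3.142, 0.718, 0.006]
ft_force: [0.4, 0.9, -1.7]
gripper_width: 0.0157
```

>>> drive_tool:
  slide:
    - [0,0,0.1]
    - [0,0,0]
  delta_rot:
    - [0,0,0]
    - [0,0,0]

```text
time: 10.35
ee_pos: [0.4979, -0.0026, 0.1651]
orientation: [-3.142, 0.717, 0.006]
ft_force: [0.3, -0.4, -0.4]
gripper_width: 0.0158
```

>>> drive_tool:
  slide:
    - [0,0,0.1]
    - [0,0,0]
  delta_rot:
    - [0,0,0]
    - [0,0,0]

```text
time: 10.52
ee_pos: [0.4974, -0.0026, 0.1645]
orientation: [3.142, 0.717, 0.006]
ft_force: [0.8, 0.2, 0.6]
gripper_width: 0.0161
```

>>> drive_tool:
  slide:
    - [0,0,0.1]
    - [0,0,0]
  delta_rot:
    - [0,0,0]
    - [0,0,0]

```text
time: 10.68
ee_pos: [0.4968, -0.0026, 0.1638]
orientation: [-3.142, 0.717, 0.006]
ft_force: [0.7, 0.9, 1.5]
gripper_width: 0.016
```

>>> drive_tool:
  slide:
    - [0,0,0.1]
    - [0,0,0]
  delta_rot:
    - [0,0,0]
    - [0,0,0]

```text
time: 10.85
ee_pos: [0.4961, -0.0026, 0.163]
orientation: [-3.142, 0.717, 0.006]
ft_force: [1.3, 0.1, 2.1]
gripper_width: 0.0154
```

```bash
python3 - <<'E'
from h import *
st()
w=[]
for th in(36,31,26,21,16,11,6,1,-4,-9,-13): 
    p,R=pose(th,.031,h=-.0005);p[1]=-.0026;w.append((p,R))
plan(w)
print([x[0].round(3) for x in w])
E
```

```text
10.85 [ 0.4961 -0.0026  0.163 ] [-180.     41.08    0.34] [1.3 0.1 2.1] 0.0154 [-0.    0.65  1.51 -0.01  1.7   1.56]
"slide": [[-0.14, -0.0, 0.94], [-0.02, -0.0, 1.06], [-0.02, -0.0, 1.06], [-0.02, -0.0, 1.06], [-0.02, -0.0, 1.06], [-0.02, -0.0, 1.06], [-0.02, -0.0, 1.06], [-0.02, -0.0, 1.06], [-0.02, -0.0, 1.06], [-0.02, -0.0, 1.06]] 
"rot": [[0.2, 5.1, 0.3], [-0.0, 5.0, 0.0], [0.0, 5.0, -0.0], [-0.0, 5.0, 0.0], [0.0, 5.0, 0.0], [0.0, 5.0, 0.0], [-0.0, 5.0, 0.0], [0.0, 5.0, -0.0], [0.0, 5.0, 0.0], [-0.0, 5.0, -0.0]]
"slide": [[-0.02, -0.0, 0.85]] 
"rot": [[0.0, 4.0, 0.0]]
[array([ 0.489, -0.003,  0.157]), array([ 0.483, -0.003,  0.148]), array([ 0.477, -0.003,  0.139]), array([ 0.472, -0.003,  0.13 ]), array([ 0.468, -0.003,  0.12 ]), array([ 0.465, -0.003,  0.11 ]), array([ 0.463, -0.003,  0.1  ]), array([ 0.462, -0.003,  0.089]), array([ 0.461, -0.003,  0.079]), array([ 0.462, -0.003,  0.068]), array([ 0.463, -0.003,  0.06 ])]
```

>>> drive_tool:
  slide:
    - [-0.1,0,1.0]
    - [0,0,1.05]
    - [0,0,1.05]
    - [0,0,1.05]
    - [0,0,0]
  delta_rot:
    - [0,5,0]
    - [0,5,0]
    - [0,5,0]
    - [0,5,0]
    - [0,0,0]

```text
time: 11.27
ee_pos: [0.4697, -0.0027, 0.1291]
orientation: [-3.142, 0.366, 0.006]
ft_force: [-0.9, -1.0, 4.3]
gripper_width: 0.0158
```

>>> drive_tool:
  slide:
    - [-0.1,0,1.05]
    - [0,0,1.05]
    - [0,0,0]
  delta_rot:
    - [0,5,0]
    - [0,5,0]
    - [0,0,0]

```text
time: 11.52
ee_pos: [0.4621, -0.0028, 0.1091]
orientation: [-3.142, 0.195, 0.006]
ft_force: [-4.0, -0.2, 2.9]
gripper_width: 0.0158
```

```bash
python3 ov.py 9
```

```text
[ 0.4621 -0.0028  0.1091] [-180.     11.18    0.34] [-4.  -0.2  2.9]
[ 0.4625 -0.0028  0.1099] [-180.     11.44    0.34] [-5.7  0.3  4.3]
```

View pics/ov_9.png

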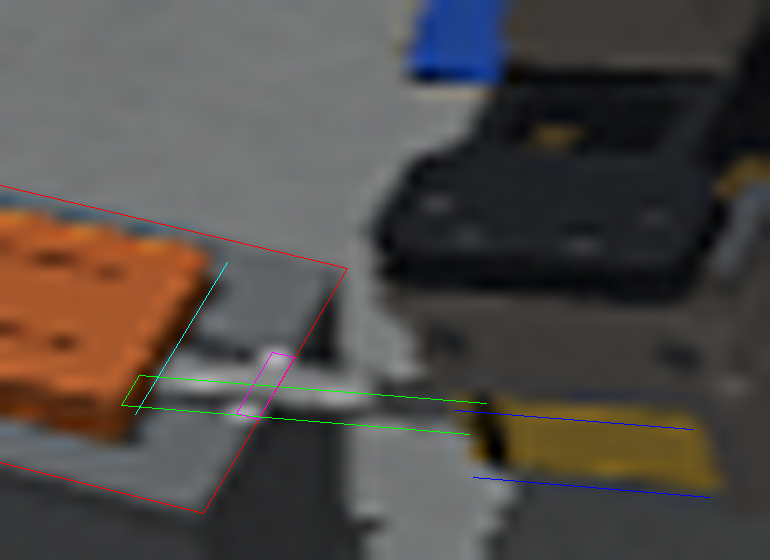

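>>> drive_tool:
  slide:
    - [-0.1,0,1.05]
    - [0,0,1.05]
    - [-0.1,0,1.05]
    - [0,0,0]
  delta_rot:
    - [0,5,0]
    - [0,5,0]
    - [0,5,0]
    - [0,0,0]

```text
time: 11.9
ee_pos: [0.4571, -0.0028, 0.0771]
orientation: [-3.141, -0.065, 0.006]
ft_force: [-2.6, -0.5, 2.1]
gripper_width: 0.0154
```

>>> drive_tool:
  slide:
    - [0,0,1.05]
    - [0,0,1.05]
    - [0,0,0]
  delta_rot:
    - [0,5,0]
    - [0,5,0]
    - [0,0,0]

```text
time: 12.15
ee_pos: [0.4606, -0.0028, 0.0562]
orientation: [-3.141, -0.239, 0.006]
ft_force: [-0.4, 0.6, 1.8]
gripper_width: 0.0159
```

```bash
python3 ov.py 10
```

```text
[ 0.4606 -0.0028  0.0562] [-179.99  -13.68    0.34] [-0.4  0.6  1.8]
[ 0.4608 -0.0028  0.0568] [-179.99  -13.42    0.34] [-2.8  0.1  2.3]
```

View pics/ov_10.png

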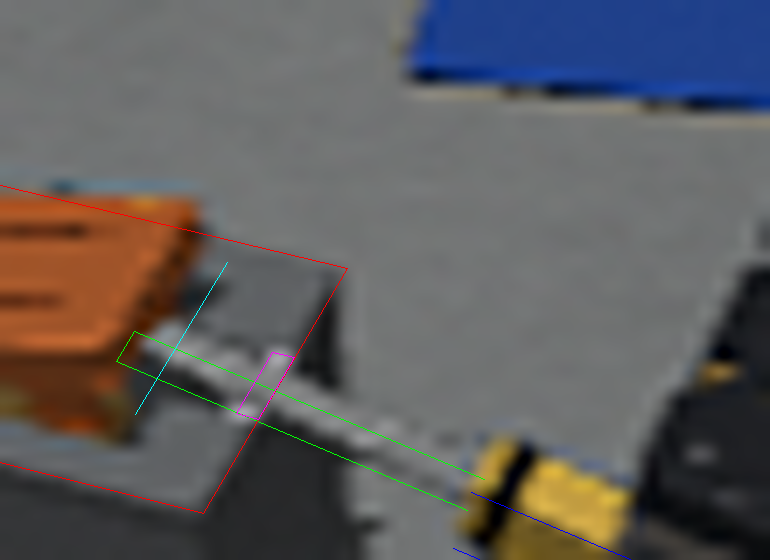

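>>> drive_tool:
  slide:
    - [0,0,-1.0]
    - [0,0,-1.0]
    - [-0.8,0,0]
    - [-1.5,0,0]
    - [-1.5,0,0]
    - [-1.5,0,0]
    - [-1.5,0,0]
    - [0,0,0]
  delta_rot:
    - [0,-5,0]
    - [0,-5,0]
    - [0,0,0]
    - [0,0,0]
    - [0,0,0]
    - [0,0,0]
    - [0,0,0]
    - [0,0,0]

```text
time: 12.87
ee_pos: [0.3867, -0.0032, 0.0722]
orientation: [-3.141, -0.062, 0.006]
ft_force: [-1.3, -0.3, -0.9]
gripper_width: 0.0159
```

```bash
python3 ov.py 11
```

```text
[ 0.3867 -0.0032  0.0722] [-179.99   -3.57    0.34] [-1.3 -0.3 -0.9]
[ 0.389  -0.0032  0.0726] [-180.     -3.74    0.34] [-0.2 -0.8 -0.7]
```

View pics/ov_11.png

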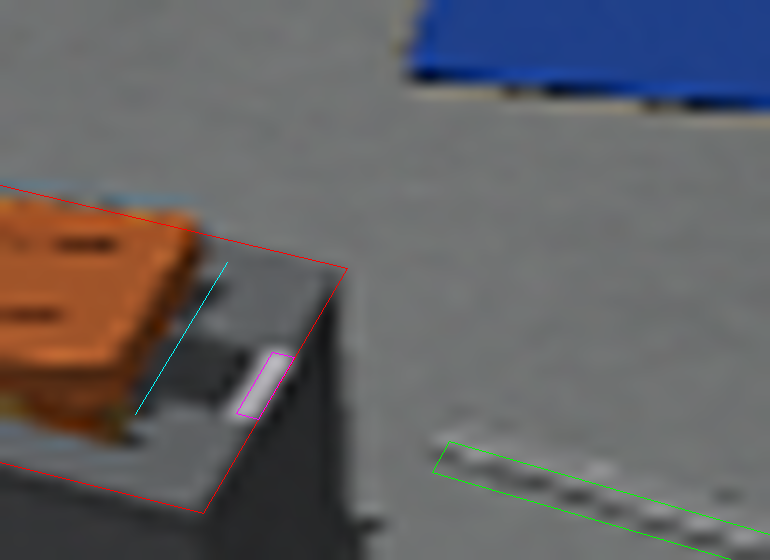

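View pics/s_11.png

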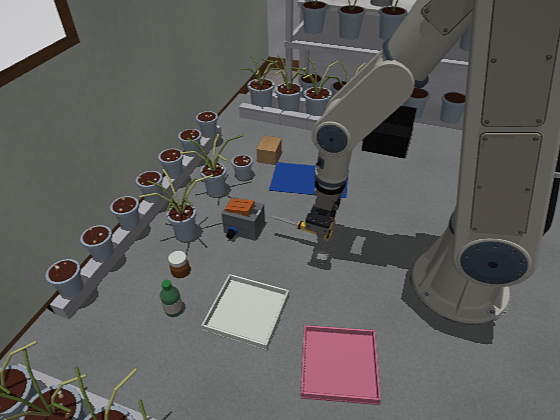

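```bash
python3 - <<'E'
from h import *
plan([([.40,-.02,.15],down(0.3)),([.4495,-.313,.08],down(12)),([.4495,-.313,.03],down(12))],step=3.8)
E
```

```text
"slide": [[0.53, 0.56, -2.55], [0.47, 0.56, -2.56], [0.42, 0.56, -2.57], [0.53, 3.26, 0.78], [0.46, 3.27, 0.78], [0.38, 3.28, 0.78], [0.31, 3.29, 0.78], [0.24, 3.29, 0.78], [0.16, 3.3, 0.78], [0.09, 3.3, 0.78]] 
"rot": [[-0.0, -1.2, 0.0], [-0.0, -1.2, 0.0], [-0.0, -1.2, 0.0], [0.0, 0.0, -1.3], [0.0, 0.0, -1.3], [0.0, 0.0, -1.3], [0.0, 0.0, -1.3], [0.0, 0.0, -1.3], [0.0, 0.0, -1.3], [0.0, 0.0, -1.3]]
"slide": [[0.01, 3.3, 0.78], [-0.06, 3.3, 0.78], [0.0, -0.0, 2.5], [0.0, -0.0, 2.5]] 
"rot": [[0.0, 0.0, -1.3], [0.0, 0.0, -1.3], [0.0, 0.0, 0.0], [0.0, 0.0, 0.0]]
```

>>> drive_tool:
  slide:
    - [0.5,0.6,-2.6]
    - [0.5,0.6,-2.6]
    - [0.4,0.6,-2.6]
    - [0.5,3.2,0.7]
    - [0.5,3.3,0.8]
    - [0.4,3.3,0.8]
    - [0.3,3.3,0.8]
    - [0.2,3.3,0.8]
    - [0.2,3.3,0.8]
    - [0.1,3.3,0.8]
  delta_rot:
    - [0,-1.2,0]
    - [0,-1.2,0]
    - [0,-1.2,0]
    - [0,0,-1.3]
    - [0,0,-1.3]
    - [0,0,-1.3]
    - [0,0,-1.3]
    - [0,0,-1.3]
    - [0,0,-1.3]
    - [0,0,-1.3]

```text
time: 13.75
ee_pos: [0.4411, -0.2517, 0.0964]
orientation: [3.141, -0.005, 0.166]
ft_force: [1.2, 1.0, -0.6]
gripper_width: 0.0158
```

>>> drive_tool:
  slide:
    - [0,3.3,0.8]
    - [-0.1,3.3,0.8]
    - [0,0,1.5]
    - [0,0,1.5]
    - [0,0,0]
    - [0,0,0]
  delta_rot:
    - [0,0,-1.3]
    - [0,0,-1.3]
    - [0,0,0]
    - [0,0,0]
    - [0,0,0]
    - [0,0,0]

```text
time: 14.25
ee_pos: [0.4507, -0.3145, 0.05]
orientation: [-3.141, -0.004, 0.21]
ft_force: [-0.2, -0.3, -1.0]
gripper_width: 0.0156
```

```bash
python3 look.py 12; python3 - <<'E'
from h import *
a=cv2.imread('pics/w_12.png');b=cv2.imread('pics/s_12.png')[140:220,250:370];b=cv2.resize(b,(560,373),interpolation=cv2.INTER_CUBIC)
cv2.imwrite('pics/x12.png',cv2.resize(np.vstack([a,b]),None,fx=.74,fy=.74))
E
```

```text
14.25 [ 0.4507 -0.3145  0.05  ] [-179.97   -0.21   12.03] [-0.2 -0.3 -1. ] 0.0156 [-0.61  0.47  1.93  0.    0.74  0.74]
```

View pics/x12.png

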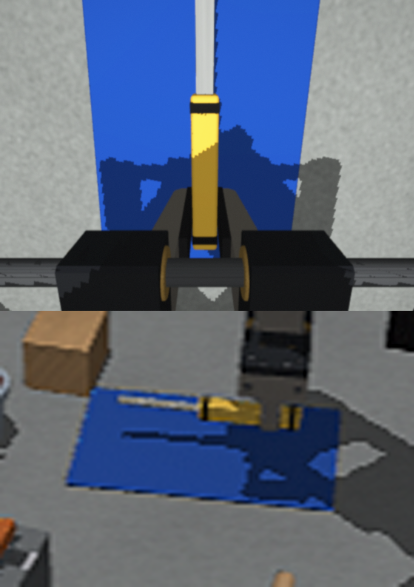

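>>> drive_tool:
  slide:
    - [0,0,1.2]
    - [0,0,1.0]
    - [0,0,0.4]
    - [0,0,0]
    - [0,0,0]
  delta_rot:
    - [0,0,0]
    - [0,0,0]
    - [0,0,0]
    - [0,0,0]
    - [0,0,0]

```text
time: 14.82
ee_pos: [0.4504, -0.314, 0.024]
orientation: [3.141, -0.004, 0.21]
ft_force: [-0.8, 0.3, -1.0]
gripper_width: 0.016
```

>>> drive_tool:
  slide:
    - [0,0,0.15]
    - [0,0,0]
  delta_rot:
    - [0,0,0]
    - [0,0,0]

```text
time: 14.98
ee_pos: [0.4508, -0.3143, 0.023]
orientation: [3.14, -0.005, 0.21]
ft_force: [-0.1, 0.2, -0.0]
gripper_width: 0.0157
```

>>> drive_tool:
  slide:
    - [0,0,0.1]
    - [0,0,0.1]
    - [0,0,0]
  delta_rot:
    - [0,0,0]
    - [0,0,0]
    - [0,0,0]

```text
time: 15.23
ee_pos: [0.4511, -0.3145, 0.0216]
orientation: [3.14, -0.006, 0.21]
ft_force: [-1.0, 1.1, 7.2]
gripper_width: 0.0157
```

Contact (7 N). Release and rise.

>>> drive_tool:
  slide:
    - [0,0,0]
    - [0,0,0]
    - [0,0,0]
    - [0,0,0]
  delta_rot:
    - [0,0,0]
    - [0,0,0]
    - [0,0,0]
    - [0,0,0]
  jaw: 0.3

```text
time: 15.57
ee_pos: [0.4508, -0.3143, 0.021]
orientation: [3.141, -0.005, 0.21]
ft_force: [-0.1, -1.1, 0.3]
gripper_width: 0.0321
```

>>> drive_tool:
  slide:
    - [0,0,-1]
    - [0,0,-2.5]
    - [0,0,-3.5]
    - [0,0,-3.5]
    - [0,0,-3.5]
    - [0,0,-3.5]
  delta_rot:
    - [0,0,0]
    - [0,0,0]
    - [0,0,0]
    - [0,0,0]
    - [0,0,0]
    - [0,0,0]
  jaw: -1

```text
time: 16.07
ee_pos: [0.4495, -0.3141, 0.1984]
orientation: [3.14, -0.005, 0.21]
ft_force: [-0.4, 0.2, -0.3]
gripper_width: 0.0703
```

```bash
python3 look.py 13; python3 - <<'E'
from h import *
a=cv2.imread('pics/w_13.png');b=cv2.imread('pics/s_13.png')[140:260,210:370];b=cv2.resize(b,(560,420),interpolation=cv2.INTER_CUBIC)
cv2.imwrite('pics/x13.png',cv2.resize(np.vstack([a,b]),None,fx=.7,fy=.7))
st();plan([([.62,-.005,.28],down(0))],step=3.8)
E
```

```text
16.07 [ 0.4495 -0.3141  0.1984] [179.93  -0.3   12.04] [-0.4  0.2 -0.3] 0.0703 [-0.61  0.26  1.83  0.    1.04  0.74]
16.22 [ 0.4513 -0.3153  0.1996] [179.67  -0.54  12.05] [-1.   0.3  0.3] 0.0822 [-0.61  0.26  1.83  0.    1.04  0.74]
"slide": [[2.3, -2.68, -0.8], [2.25, -2.73, -0.8], [2.19, -2.77, -0.8], [2.13, -2.82, -0.8], [2.07, -2.86, -0.8], [2.01, -2.91, -0.8], [1.94, -2.95, -0.8], [1.88, -2.99, -0.8], [1.82, -3.03, -0.8], [1.75, -3.07, -0.8]] 
"rot": [[0.0, -0.1, 1.2], [0.0, -0.1, 1.2], [0.0, -0.1, 1.2], [0.0, -0.1, 1.2], [0.0, -0.1, 1.2], [0.0, -0.1, 1.2], [0.0, -0.1, 1.2], [0.0, -0.1, 1.2], [0.0, -0.1, 1.2], [0.0, -0.1, 1.2]]
```

View pics/x13.png

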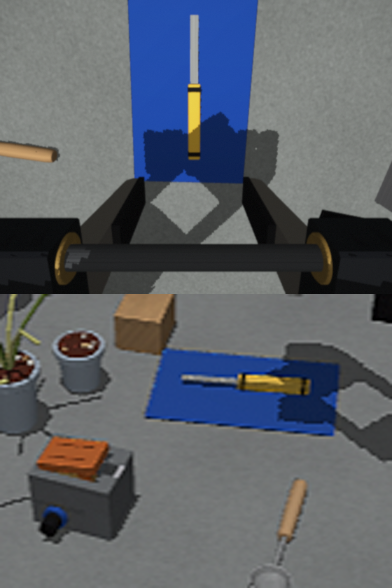

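```bash
python3 - <<'E'
from h import *
plan([([.55,-.005,.25],down(0))],step=3.8)
E
```

```text
"slide": [[1.8, -3.14, -0.56], [1.72, -3.18, -0.56], [1.65, -3.22, -0.56], [1.57, -3.26, -0.56], [1.49, -3.3, -0.56], [1.42, -3.33, -0.56], [1.34, -3.36, -0.56], [1.26, -3.39, -0.56], [1.18, -3.42, -0.56]] 
"rot": [[0.0, -0.1, 1.3], [0.0, -0.1, 1.3], [0.0, -0.1, 1.3], [0.0, -0.1, 1.3], [0.0, -0.1, 1.3], [0.0, -0.1, 1.3], [0.0, -0.1, 1.3], [0.0, -0.1, 1.3], [0.0, -0.1, 1.3]]
```

>>> drive_tool:
  slide:
    - [1.8,-3.1,-0.6]
    - [1.7,-3.2,-0.6]
    - [1.6,-3.2,-0.6]
    - [1.6,-3.2,-0.6]
    - [1.5,-3.3,-0.5]
    - [1.4,-3.3,-0.5]
    - [1.3,-3.4,-0.5]
    - [1.3,-3.4,-0.5]
    - [1.2,-3.4,-0.5]
    - [0,0,0]
  delta_rot:
    - [0,0,1.3]
    - [0,0,1.3]
    - [0,0,1.3]
    - [0,0,1.3]
    - [0,0,1.3]
    - [0,0,1.3]
    - [0,0,1.3]
    - [0,0,1.3]
    - [0,0,1.3]
    - [0,0,0]

```text
time: 17.05
ee_pos: [0.5489, 0.0001, 0.2453]
orientation: [-3.14, -0.006, 0.008]
ft_force: [-0.4, 0.3, 0.5]
gripper_width: 0.092
```

>>> drive_tool:
  slide:
    - [0,0,0]
  delta_rot:
    - [0,0,0]

```text
time: 17.13
ee_pos: [0.5473, -0.0034, 0.2445]
orientation: [3.142, -0.004, 0.01]
ft_force: [0.4, -0.2, -1.0]
gripper_width: 0.092
```

```bash
python3 look.py 14; python3 - <<'E'
from h import *
import pickle
st()
s,c=pickle.load(open('14.pkl','rb'));im=cv2.imread('pics/w_14.png')
m,off=hsv(im,[3,150,60],[18,255,255],(200,0,360,200),hull=False);
ys,xs=np.nonzero(m);print(xs.min()+200,xs.max()+200,ys.min(),ys.max())
for d in arm.mark_of('wrist','cover')[:2]:print(d)
E
```

```text
17.13 [ 0.5473 -0.0034  0.2445] [180.    -0.2    0.55] [ 0.4 -0.2 -1. ] 0.092 [-0.01  0.21  1.79  0.    1.14  1.55]
17.28 [ 0.5468 -0.0059  0.2446] [179.98  -0.19   0.32] [ 0.5 -0.1 -0.7] 0.0919 [-0.01  0.21  1.79 -0.    1.14  1.55]
246 309 47 144
{'point': [277.4, 96.5], 'p': 0.63}
```

View pics/w_14.png

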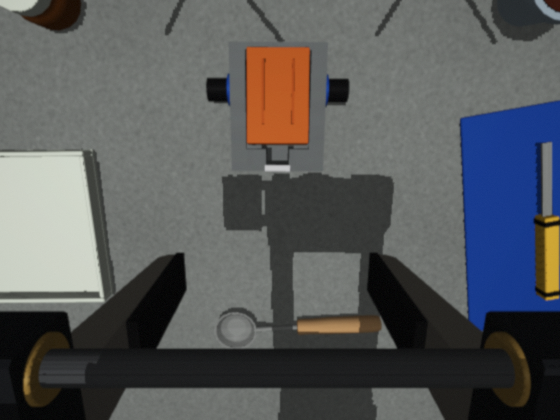

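View pics/sc_14.png

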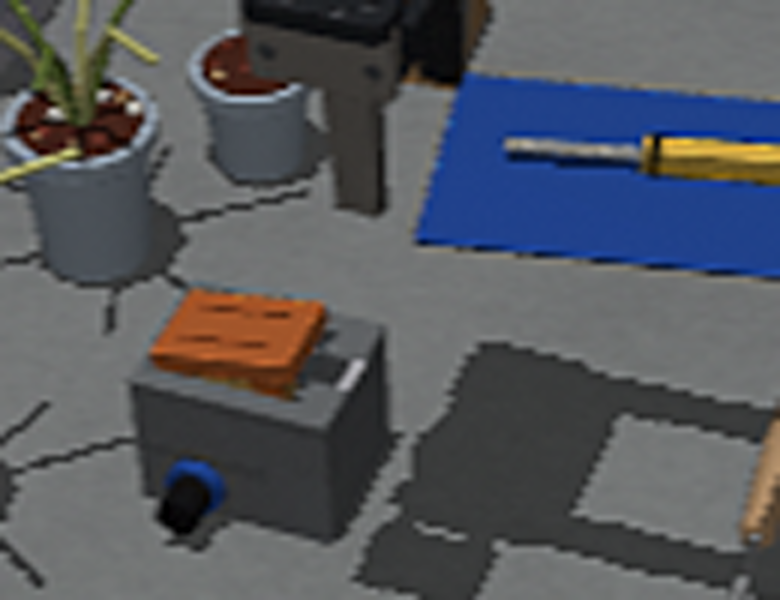

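```bash
python3 - <<'E'
from h import *
import pickle
s,c=pickle.load(open('14.pkl','rb'));im=cv2.imread('pics/w_14.png')
m,off=hsv(im,[3,150,60],[18,255,255],(235,38,320,155))
def P(v,pts):
    x,y,yaw,t=v
    q=Ro.from_euler('y',-t).apply(pts+[.0375,0,0])-[.0375,0,0]   # hinge at far (-x) lower edge
    return Ro.from_euler('z',yaw).apply(q)+[x,y,.076]
pts=boxpts(-.0375,.0375,-.025,.025,.006,.012)
def cost(v): return np.abs(hullmask(proj(c,P(v,pts)),off,m.shape)-m).sum()/m.sum()
x0=np.array([.636,-.005,3.14,.15])
r=minimize(cost,x0,method='Nelder-Mead',options=dict(initial_simplex=[x0]+[x0+d for d in np.diag([.008,.008,.05,.06])],maxiter=500,xatol=1e-5,fatol=1e-5))
print(r.x,np.degrees(r.x[2:]),r.fun)
v=r.x
g=P(v,np.array([[.008,0,.003],[.008,0,0],[0,0,0],[.0375,0,0]]));print(g)
# fingertips at g[0] ; TCP = tip - 14mm along tool z
R=down(0,9);p=g[0]-R.apply([0,0,.014]);print('TCP',p)
up=g[0]-R.apply([0,0,.014+.05])
plan([(up,R),(p,R,3)],start=(np.array([.547,-.005,.2445]),down(.3)))
E
```

```text
[ 0.63670464 -0.00437542  3.15131251  0.18111107] [180.55690696  10.37689986] 0.01700066036777405
[[ 0.62998951 -0.00444069  0.08714651]
 [ 0.62944917 -0.00444595  0.08419558]
 [ 0.63731795 -0.00436946  0.0827546 ]
 [ 0.60043304 -0.00472799  0.08950919]]
TCP [ 0.6321796  -0.00444069  0.10097415]
"slide": [[2.33, -0.0, 2.35], [2.42, -0.0, 2.26], [2.5, -0.01, 2.16], [2.59, -0.01, 2.06], [-0.0, 0.0, 1.67], [-0.0, 0.0, 1.67], [-0.0, 0.0, 1.67]] 
"rot": [[0.0, -2.2, 0.1], [0.0, -2.2, 0.1], [0.0, -2.2, 0.1], [0.0, -2.2, 0.1], [0.0, 0.0, 0.0], [0.0, 0.0, 0.0], [0.0, 0.0, 0.0]]
```

>>> drive_tool:
  slide:
    - [0,0,0]
    - [0,0,0]
    - [0,0,0]
    - [0,0,0]
    - [0,0,0]
    - [0,0,0]
    - [0,0,0]
    - [0,0,0]
    - [0,0,0]
    - [0,0,0]
  delta_rot:
    - [0,0,-7]
    - [0,0,-7]
    - [0,0,-7]
    - [0,0,-7]
    - [0,0,-7]
    - [0,0,-7]
    - [0,0,-7]
    - [0,0,-7]
    - [0,0,-7]
    - [0,0,-7]

```text
time: 18.17
ee_pos: [0.5472, -0.0064, 0.2452]
orientation: [3.137, -0.001, 1.232]
ft_force: [-0.4, -0.4, -0.2]
gripper_width: 0.0919
```

>>> drive_tool:
  slide:
    - [0,0,0]
    - [0,0,0]
    - [0,0,0]
    - [0,0,0]
    - [0,0,0]
    - [0,0,0]
    - [0,0,0]
    - [0,0,0]
    - [0,0,0]
    - [0,0,0]
  delta_rot:
    - [0,0,-7]
    - [0,0,-7]
    - [0,0,-7]
    - [0,0,-7]
    - [0,0,-7]
    - [0,0,-7]
    - [0,0,-7]
    - [0,0,-7]
    - [0,0,-7]
    - [0,0,-7]

```text
time: 19.0
ee_pos: [0.5472, -0.0064, 0.2452]
orientation: [3.139, 0.004, 2.454]
ft_force: [0.0, 0.1, 0.3]
gripper_width: 0.0918
```

>>> drive_tool:
  slide:
    - [0,0,0]
    - [0,0,0]
    - [0,0,0]
    - [0,0,0]
    - [0,0,0]
    - [0,0,0]
    - [0,0,0]
  delta_rot:
    - [0,0,-7]
    - [0,0,-7]
    - [0,0,-7]
    - [0,0,-7]
    - [0,0,-7]
    - [0,0,-4.5]
    - [0,0,0]

```text
time: 19.58
ee_pos: [0.5472, -0.0063, 0.2453]
orientation: [-3.141, 0.005, 3.141]
ft_force: [-0.2, 1.6, 0.3]
gripper_width: 0.0919
```

```bash
python3 - <<'E'
from h import *
st()
R=down(180.3,-10);t=np.array([.630,-.004,.0872]);p=t-R.apply([0,0,.014]);up=t-R.apply([0,0,.054]);print(p,up)
plan([(up,R),(p,R,3)])
E
```

```text
19.58 [ 0.5472 -0.0063  0.2453] [-179.99    0.27  179.94] [-0.2  1.6  0.3] 0.0919 [-0.01  0.21  1.79 -0.    1.14 -1.58]
[ 0.63243104 -0.00398727  0.10098731] [ 0.63937687 -0.0039509   0.14037962]
"slide": [[-2.29, 0.06, 2.63], [-2.41, 0.06, 2.53], [-2.52, 0.05, 2.42], [-2.62, 0.05, 2.3], [0.0, -0.0, 1.33], [0.0, -0.0, 1.33], [0.0, -0.0, 1.33]] 
"rot": [[0.0, 2.6, -0.1], [0.0, 2.6, -0.1], [0.0, 2.6, -0.1], [0.0, 2.6, -0.1], [0.0, 0.0, 0.0], [0.0, 0.0, 0.0], [0.0, 0.0, 0.0]]
```

>>> drive_tool:
  slide:
    - [-2.3,0.05,2.6]
    - [-2.4,0.05,2.5]
    - [-2.5,0.05,2.4]
    - [-2.6,0.05,2.3]
    - [0,0,1.0]
    - [0,0,1.0]
    - [0,0,0]
    - [0,0,0]
  delta_rot:
    - [0,2.6,0]
    - [0,2.6,0]
    - [0,2.6,0]
    - [0,2.6,0]
    - [0,0,0]
    - [0,0,0]
    - [0,0,0]
    - [0,0,0]

```text
time: 20.25
ee_pos: [0.6349, -0.0036, 0.1226]
orientation: [-3.141, -0.176, 3.137]
ft_force: [0.7, -0.1, 0.3]
gripper_width: 0.0915
```

```bash
python3 look.py 15; python3 - <<'E'
from h import *
st()
R=down(180.3,-10);t=np.array([.630,-.004,.0872]);p=t-R.apply([0,0,.014]);plan([(p,R,2)])
a=cv2.imread('pics/w_15.png');b=cv2.imread('pics/sc_15.png')
cv2.imwrite('pics/x15.png',np.hstack([cv2.resize(a,(400,300)),cv2.resize(b,(400,300))]))
E
```

```text
20.25 [ 0.6349 -0.0036  0.1226] [-179.99  -10.08  179.75] [ 0.7 -0.1  0.3] 0.0915 [-0.01  0.57  1.56 -0.    1.19 -1.57]
20.4 [ 0.6363 -0.0033  0.1243] [-180.    -9.9  179.8] [0.3 0.3 0.4] 0.0921 [-0.01  0.57  1.55 -0.    1.19 -1.57]
"slide": [[-0.01, -0.04, 1.18], [-0.01, -0.03, 1.18]] 
"rot": [[0.0, 0.1, -0.2], [0.0, 0.1, -0.2]]
```

View pics/x15.png

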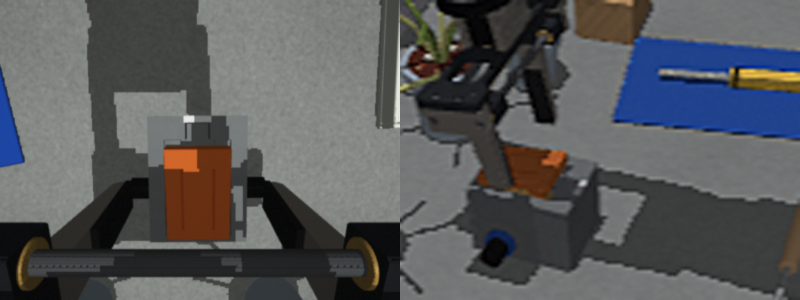

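>>> drive_tool:
  slide:
    - [0,0,0.8]
    - [0,0,0.8]
    - [0,0,0.6]
    - [0,0,0]
    - [0,0,0]
  delta_rot:
    - [0,0,0]
    - [0,0,0]
    - [0,0,0]
    - [0,0,0]
    - [0,0,0]

```text
time: 20.82
ee_pos: [0.6315, -0.0031, 0.0995]
orientation: [3.142, -0.178, 3.139]
ft_force: [0.2, -0.1, 0.0]
gripper_width: 0.0923
```

>>> drive_tool:
  slide:
    - [0,0,0]
    - [0,0,0]
    - [0,0,0]
    - [0,0,0]
    - [0,0,0]
    - [0,0,0]
    - [0,0,0]
    - [0,0,0]
  delta_rot:
    - [0,0,0]
    - [0,0,0]
    - [0,0,0]
    - [0,0,0]
    - [0,0,0]
    - [0,0,0]
    - [0,0,0]
    - [0,0,0]
  jaw: 1

```text
time: 21.48
ee_pos: [0.6322, -0.0033, 0.1002]
orientation: [-3.141, -0.176, 3.139]
ft_force: [0.2, -1.7, -0.4]
gripper_width: 0.0497
```

```bash
python3 look.py 16; python3 - <<'E'
from h import *
a=cv2.imread('pics/w_16.png');b=cv2.imread('pics/sc_16.png')
cv2.imwrite('pics/x16.png',np.hstack([cv2.resize(a,(400,300)),cv2.resize(b,(400,300))]))
E
```

```text
21.48 [ 0.6322 -0.0033  0.1002] [-179.99  -10.09  179.84] [ 0.2 -1.7 -0.4] 0.0497 [-0.01  0.59  1.58 -0.    1.15 -1.57]
```

View pics/x16.png

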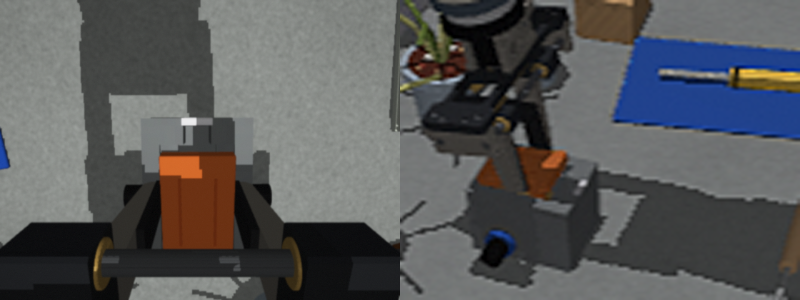

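```bash
python3 - <<'E'
from h import *
st()
R=down(180,-10);R0=down(180)
plan([([.63,-.003,.19],R,4),([.493,.1,.2],R0),([.493,.277,.12],R0),([.493,.277,.06],R0,3)],step=3.6)
E
```

```text
21.63 [ 0.6322 -0.0032  0.1002] [-179.99  -10.09  179.84] [-0.1 -0.6  0.4] 0.0498 [-0.01  0.59  1.58 -0.    1.15 -1.57]
"slide": [[0.45, 0.01, -2.2], [0.45, 0.01, -2.2], [0.44, 0.01, -2.2], [0.44, 0.01, -2.2], [2.73, 2.06, 0.28], [2.74, 2.06, 0.18], [2.75, 2.06, 0.09], [2.75, 2.06, -0.01], [2.75, 2.06, -0.1], [0.0, 2.95, 1.33]] 
"rot": [[0.0, -0.0, -0.0], [0.0, -0.0, -0.0], [0.0, -0.0, -0.0], [0.0, -0.0, -0.0], [0.0, -2.0, 0.0], [0.0, -2.0, 0.0], [0.0, -2.0, 0.0], [0.0, -2.0, 0.0], [0.0, -2.0, 0.0], [0.0, 0.0, 0.0]]
"slide": [[0.0, 2.95, 1.33], [0.0, 2.95, 1.33], [0.0, 2.95, 1.33], [0.0, 2.95, 1.33], [0.0, 2.95, 1.33], [0.0, -0.0, 2.0], [0.0, -0.0, 2.0], [0.0, -0.0, 2.0]] 
"rot": [[0.0, 0.0, 0.0], [0.0, 0.0, 0.0], [0.0, 0.0, 0.0], [0.0, 0.0, 0.0], [0.0, 0.0, 0.0], [0.0, 0.0, 0.0], [0.0, 0.0, 0.0], [0.0, 0.0, 0.0]]
```

>>> drive_tool:
  slide:
    - [0.1,0,-0.5]
    - [0.2,0,-1.0]
    - [0.3,0,-1.5]
    - [0.4,0,-2.0]
    - [0.4,0,-2.0]
    - [0.4,0,-2.0]
    - [0,0,0]
  delta_rot:
    - [0,0,0]
    - [0,0,0]
    - [0,0,0]
    - [0,0,0]
    - [0,0,0]
    - [0,0,0]
    - [0,0,0]

```text
time: 22.22
ee_pos: [0.6324, -0.003, 0.1969]
orientation: [3.141, -0.17, 3.139]
ft_force: [1.1, 0.8, 0.0]
gripper_width: 0.0496
```

```bash
python3 look.py 17; python3 - <<'E'
from h import *
a=cv2.imread('pics/w_17.png');b=cv2.imread('pics/sc_17.png')
cv2.imwrite('pics/x17.png',np.hstack([cv2.resize(a,(400,300)),cv2.resize(b,(400,300))]))
E
```

```text
22.22 [ 0.6324 -0.003   0.1969] [179.99  -9.72 179.85] [1.1 0.8 0. ] 0.0496 [-0.01  0.49  1.51 -0.    1.31 -1.57]
```

View pics/x17.png

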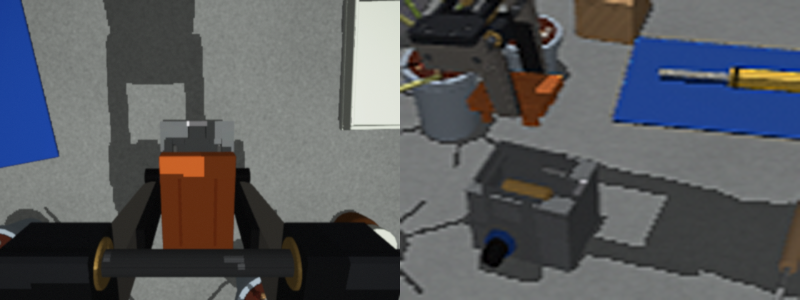

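>>> drive_tool:
  slide:
    - [2.7,2.0,0.3]
    - [2.8,2.1,0.2]
    - [2.8,2.1,0.1]
    - [2.8,2.1,0]
    - [2.8,2.1,-0.1]
    - [0,2.9,1.3]
    - [0,2.9,1.3]
    - [0,2.9,1.3]
    - [0,2.9,1.3]
    - [0,2.9,1.3]
  delta_rot:
    - [0,-2,0]
    - [0,-2,0]
    - [0,-2,0]
    - [0,-2,0]
    - [0,-2,0]
    - [0,0,0]
    - [0,0,0]
    - [0,0,0]
    - [0,0,0]
    - [0,0,0]

```text
time: 23.2
ee_pos: [0.4906, 0.2473, 0.1349]
orientation: [-3.141, -0.003, 3.139]
ft_force: [-0.1, -0.1, -0.3]
gripper_width: 0.0498
```

>>> drive_tool:
  slide:
    - [0,2.9,1.0]
    - [0,0,0]
    - [0,0,0]
  delta_rot:
    - [0,0,0]
    - [0,0,0]
    - [0,0,0]

```text
time: 23.45
ee_pos: [0.4904, 0.2758, 0.1247]
orientation: [-3.14, -0.005, 3.141]
ft_force: [0.1, 0.0, -0.6]
gripper_width: 0.0493
```

```bash
python3 look.py 18; python3 - <<'E'
from h import *
st();R0=down(180)
plan([([.493,.277,.05],R0,3)])
a=cv2.imread('pics/w_18.png');b=cv2.imread('pics/s_18.png')[200:360,150:350]
cv2.imwrite('pics/x18.png',np.hstack([cv2.resize(a,(400,300)),cv2.resize(b,(400,320))[:300]]))
E
```

```text
23.45 [0.4904 0.2758 0.1247] [-179.9    -0.28  179.98] [ 0.1  0.  -0.6] 0.0493 [ 0.51  0.38  1.85  0.    0.91 -1.06]
23.6 [0.4915 0.2742 0.1264] [-1.7996e+02 -1.5000e-01  1.7982e+02] [-0.4 -0.1 -1. ] 0.0493 [ 0.51  0.38  1.85  0.    0.91 -1.06]
"slide": [[-0.06, 0.09, 2.54], [-0.05, 0.09, 2.55], [-0.05, 0.09, 2.55]] 
"rot": [[-0.0, -0.1, -0.1], [-0.0, -0.1, -0.1], [-0.0, -0.1, -0.1]]
```

View pics/x18.png

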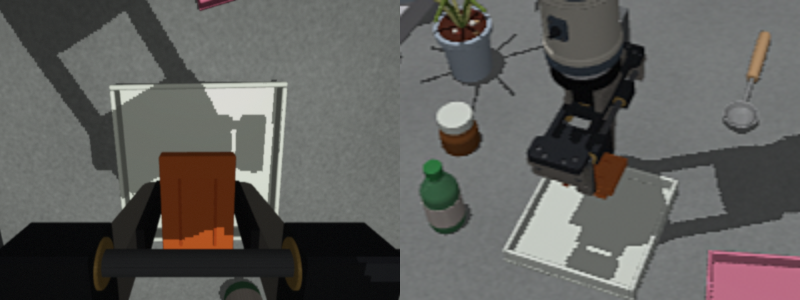

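>>> drive_tool:
  slide:
    - [0,0.1,2.0]
    - [0,0,2.5]
    - [0,0,2.0]
    - [0,0,1.0]
    - [0,0,0.4]
    - [0,0,0]
    - [0,0,0]
  delta_rot:
    - [0,0,0]
    - [0,0,0]
    - [0,0,0]
    - [0,0,0]
    - [0,0,0]
    - [0,0,0]
    - [0,0,0]

```text
time: 24.18
ee_pos: [0.4923, 0.2762, 0.0485]
orientation: [3.141, -0.001, 3.138]
ft_force: [-0.4, 0.2, -0.4]
gripper_width: 0.0501
```

>>> drive_tool:
  slide:
    - [0,0,0.2]
    - [0,0,0.2]
    - [0,0,0]
  delta_rot:
    - [0,0,0]
    - [0,0,0]
    - [0,0,0]

```text
time: 24.43
ee_pos: [0.4919, 0.2764, 0.044]
orientation: [3.141, -0.001, 3.139]
ft_force: [-0.2, -0.0, -1.0]
gripper_width: 0.0495
```

>>> drive_tool:
  slide:
    - [0,0,0.2]
    - [0,0,0]
  delta_rot:
    - [0,0,0]
    - [0,0,0]

```text
time: 24.6
ee_pos: [0.4917, 0.2763, 0.0416]
orientation: [3.142, -0.002, 3.139]
ft_force: [-0.7, -1.5, -0.8]
gripper_width: 0.0494
```

>>> drive_tool:
  slide:
    - [0,0,0.15]
    - [0,0,0.1]
    - [0,0,0]
  delta_rot:
    - [0,0,0]
    - [0,0,0]
    - [0,0,0]

```text
time: 24.85
ee_pos: [0.4916, 0.2762, 0.0389]
orientation: [-3.141, -0.002, 3.139]
ft_force: [-0.2, 0.3, -0.6]
gripper_width: 0.0497
```

>>> drive_tool:
  slide:
    - [0,0,0.1]
    - [0,0,0]
  delta_rot:
    - [0,0,0]
    - [0,0,0]

```text
time: 25.02
ee_pos: [0.4918, 0.2763, 0.0382]
orientation: [3.142, -0.002, 3.139]
ft_force: [-0.5, 0.3, 0.9]
gripper_width: 0.0495
```

>>> drive_tool:
  slide:
    - [0,0,0.1]
    - [0,0,0]
  delta_rot:
    - [0,0,0]
    - [0,0,0]

```text
time: 25.18
ee_pos: [0.492, 0.2763, 0.038]
orientation: [3.141, -0.001, 3.139]
ft_force: [-1.0, -2.5, 11.1]
gripper_width: 0.0496
```

Standing on the tray floor. Release gently, then rise.

>>> drive_tool:
  slide:
    - [0,0,0]
    - [0,0,0]
    - [0,0,0]
    - [0,0,0]
  delta_rot:
    - [0,0,0]
    - [0,0,0]
    - [0,0,0]
    - [0,0,0]
  jaw: -0.5

```text
time: 25.52
ee_pos: [0.4916, 0.2763, 0.037]
orientation: [3.142, -0.002, 3.139]
ft_force: [0.5, -0.6, 0.6]
gripper_width: 0.0685
```

>>> drive_tool:
  slide:
    - [0,0,-0.8]
    - [0,0,-2]
    - [0,0,-3]
    - [0,0,-3]
    - [0,0,-3]
    - [0,0,-3]
    - [2,0,-2]
    - [2,0,-2]
    - [0,0,0]
    - [0,0,0]
  delta_rot:
    - [0,0,0]
    - [0,0,0]
    - [0,0,0]
    - [0,0,0]
    - [0,0,0]
    - [0,0,0]
    - [0,0,0]
    - [0,0,0]
    - [0,0,0]
    - [0,0,0]

```text
time: 26.35
ee_pos: [0.4521, 0.2768, 0.2268]
orientation: [3.14, 0.001, 3.14]
ft_force: [0.6, 0.7, -0.2]
gripper_width: 0.0687
```

```bash
python3 look.py 19; python3 - <<'E'
from h import *
a=cv2.imread('pics/w_19.png');b=cv2.imread('pics/s_19.png')
cv2.imwrite('pics/x19.png',np.hstack([cv2.resize(a,(400,300)),cv2.resize(b,(400,300))]))
c=cv2.resize(b[260:355,195:300],(600,543),interpolation=cv2.INTER_CUBIC);cv2.imwrite('pics/y19.png',c)
E
```

```text
26.35 [0.4521 0.2768 0.2268] [1.7991e+02 5.0000e-02 1.7990e+02] [ 0.6  0.7 -0.2] 0.0687 [ 0.55  0.21  1.84  0.    1.09 -1.02]
```

View pics/x19.png

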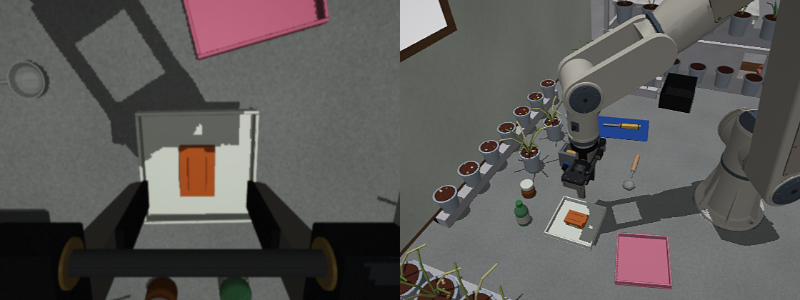

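View pics/y19.png

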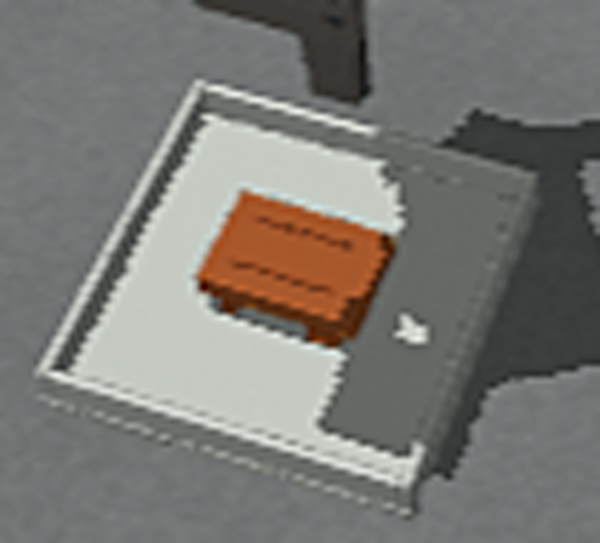

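View pics/t_19.png

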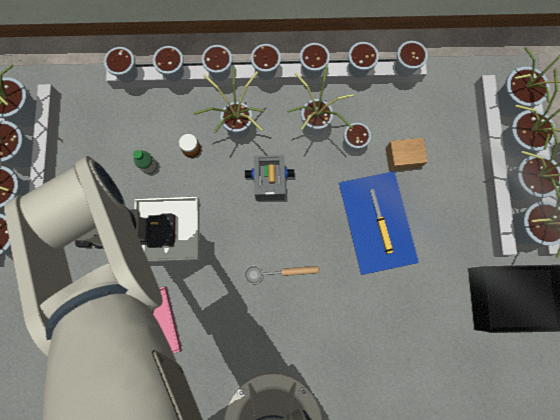

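```bash
python3 - <<'E'
from h import *
a=cv2.imread('pics/top0.png').astype(int);b=cv2.imread('pics/t_19.png').astype(int)
d=np.abs(a-b).max(2);print('bystander diff',[(n,d[r0:r1,c0:c1].mean().round(1)) for n,(c0,r0,c1,r1) in dict(pots=(200,70,380,152),jar=(178,132,202,160),feed=(130,148,160,172),carton=(385,137,430,172),scoop=(243,264,322,284)).items()])
st();print(arm.hand_in())
E
```

```text
bystander diff [('pots', np.float64(9.1)), ('jar', np.float64(9.9)), ('feed', np.float64(8.2)), ('carton', np.float64(10.1)), ('scoop', np.float64(10.1))]
26.5 [0.4522 0.2762 0.2244] [-1.7997e+02 -1.4000e-01  1.7984e+02] [-0.1  0.2  0.8] 0.0687 [ 0.54  0.21  1.84  0.    1.09 -1.02]
the job is handed in; nothing more can be done
None
```

I levered the orange cover loose with the yellow pry tool, laid the tool back on the blue mat, then set the cover on its legs in the white tray. I handed the job in at about 26.5 s.

- **Final pictures:** they show the pry tool flat on the mat, the cover right way up inside the white tray, and the gripper clear of everything. The pots, jar, feed bottle, carton and scoop sit at the same pixel positions as at the start. The before/after picture difference over them was uniformly small (8 to 10 grey levels), which looks like a lighting change rather than anything moving.
- **Forces:** the wrist force readings I saw stayed at or below about 11 N. The peak was when the cover touched down in the tray.
- **Disagreements:** the top and side cameras differed by about 8 to 10 mm in y. I therefore relied on the wrist camera, plus a silhouette check for the blade's fit in the notch. The blade then met the notch's edge about 1 to 2 mm from where I had calculated. No check failed outright.

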